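# Fill the reel tub from the push-paddle dispenser and put its lid on

### The job

Fetch the handled tub, hold it up by its handle, off the table, close under the mouth of the reel dispenser and push its wall back against the black paddle, keeping it there until every reel in the chute has slid into the tub: none of them may drop onto the table. Then stand the tub upright in the middle of the grey place mat, put in all the loose reels that lie on the table as well, and set the lid on so that it sits fully home and level. Leave the other things on the table where they are.

Things in the scene. Friction and masses are not known exactly. Their poses are not given: they have to be found in the camera images.
- tub: open round pale-green storage tub, 120 mm high, 150 mm across at the foot, 164 at the rim, wall 4, inner floor 6 mm up, 0.22 kg. Origin: centre of underside, z up. D-handle on its -x side: upright grip bar 16 mm wide (y), 14 thick (x), middle 122 mm from the axis, z 36 to 106 mm, on 16 mm wide arms at z 36 and 100. Carried, also full, by gripping across the 16 mm from above
- lid: the tub's loose lid, right way up on the table, 0.12 kg. Origin: centre of underside, z up. Round plug 146 mm across, 8 mm thick; above it a 174 mm disc, z 8 to 13 mm, that rests on the tub's rim; on top a grip bar 44 mm long (x), 20 wide (y), z 13 to 43 mm. Seated, its origin is 112 mm above the tub's origin on the tub's axis; the plug has 5 mm play all round
- place_mat: thin grey place mat with leaf pattern, 210 x 210 mm, 2 mm thick, fixed. Origin: centre of its underside; top at z = 2 mm
- dispenser: fixed reel dispenser: grey foot and columns under a steel chute sloping 30 degrees, 42 mm wide inside, 250 long, top end 345 mm up. Origin: on the table plumb below the chute's lower lip; x horizontally up the chute, z up. Foot from x = 40 mm on. Once the gate opens the reels slide off by themselves at up to 1 m/s and land 10 to 120 mm out from the lip (x = -10 to -120), 50 mm below it
- mouth (a point): middle of the chute's lower lip (end of its floor), 220 mm above the table; axes as the dispenser's
- paddle (a point): middle of the face of the black push paddle under the mouth: upright plate 66 wide, 80 high, hanging from 190 to 110 mm above the table when shut, its face 12 mm out from the lip (dispenser x = -12 mm), looking to the dispenser's -x. Pushed back (to +x), e.g. with the rim of a vessel held under the mouth, it opens the gate, sinking about 20 mm on the way; keep it pushed
- gate (a joint): angle of gate and paddle (one bell-crank pivoted under the chute): 0 shut, 0.55 rad end stop. From 0.35 rad the gate's blade is below the chute floor and reels pass. 0.4 rad takes 26 mm and about 4 N at the paddle; a spring shuts it. The open blade reaches down to 185 mm above the table just in front of the lip
- chute_reel0: a bare wooden thread reel in the chute at the start: 60 mm long along its x, two square ends 36 x 36 x 8 mm, round core 31 mm thick between them, 45 g. Origin: its centre; x along its length
- chute_reel1: a bare wooden thread reel in the chute at the start: 60 mm long along its x, two square ends 36 x 36 x 8 mm, round core 31 mm thick between them, 45 g. Origin: its centre; x along its length
- chute_reel2: a bare wooden thread reel in the chute at the start (may be absent): 60 mm long along its x, two square ends 36 x 36 x 8 mm, round core 31 mm thick between them, 45 g. Origin: its centre; x along its length
- loose_reel0: a bare wooden thread reel lying loose on the table at the start (may be absent), same size as those in the chute: 60 mm long along its x, square ends 36 x 36 x 8 mm, core 31 mm thick and 44 mm long, 45 g. Origin: its centre, 18 mm above the table as it lies; x along its length
- loose_reel1: a bare wooden thread reel lying loose on the table at the start (may be absent), same size as those in the chute: 60 mm long along its x, square ends 36 x 36 x 8 mm, core 31 mm thick and 44 mm long, 45 g. Origin: its centre, 18 mm above the table as it lies; x along its length
- loose_reel2: a bare wooden thread reel lying loose on the table at the start (may be absent), same size as those in the chute: 60 mm long along its x, square ends 36 x 36 x 8 mm, core 31 mm thick and 44 mm long, 45 g. Origin: its centre, 18 mm above the table as it lies; x along its length
- loose_reel3: a bare wooden thread reel lying loose on the table at the start (may be absent), same size as those in the chute: 60 mm long along its x, square ends 36 x 36 x 8 mm, core 31 mm thick and 44 mm long, 45 g. Origin: its centre, 18 mm above the table as it lies; x along its length
- loose_reel4: a bare wooden thread reel lying loose on the table at the start (may be absent), same size as those in the chute: 60 mm long along its x, square ends 36 x 36 x 8 mm, core 31 mm thick and 44 mm long, 45 g. Origin: its centre, 18 mm above the table as it lies; x along its length
- round_tin: bystander: a flat dark round tin, 98 mm across, 28 mm high. Origin: centre of its underside. Leave it where it is
- mushroom: bystander: a wooden darning mushroom standing cap down, 74 mm across, 96 mm high. Origin: centre of its underside. Leave it where it is
- glue_bottle: bystander: a pale plastic glue bottle, 52 mm across, 130 mm high. Origin: centre of its underside. Leave it where it is
- paper_box: bystander: an open folded-card box, 100 x 100 x 45 mm. Origin: centre of its underside. Leave it where it is
- scissors: bystander: a pair of scissors lying flat, about 170 mm long, 9 mm high. Origin: centre of its underside. Leave it where it is

How it is judged:
By the outcome, as a careful person would: the job done as asked, in the order asked, and still so for the second after the job is handed in, with the robot touching nothing.
Of chute_reel2, loose_reel0, loose_reel1, loose_reel2, loose_reel3, loose_reel4 only 4 to 5 are there at a start; the rules pass over those that are not, and their reading is None.
At some moment in a run one of lid, loose_reel0, loose_reel1, loose_reel2, loose_reel3, loose_reel4 may be knocked a few centimetres aside while the robot is not near it.
It also fails if it takes over 210 s, if anything falls off the work surface, if the arm or the gripper's body presses on something with over 40 N, if the wrist force passes 120 N, or if a joint passes its speed limit or range.

### The arm

A 7-joint arm with a two-finger parallel gripper is mounted at the origin on the work surface. World frame = base frame: x ahead of the robot, y to its left, z up, the work surface at z = 0. Lengths are in m, angles in degrees, forces in N, time in s.
With the tool pointing down it reaches from about 0.425 to 0.875 m from the base axis. Payload 4.7 kg.
Tool frame: the origin (TCP) lies on the centre line of the jaws, within the pads' length; the fingertips stand 8 mm ahead of it and the grasp point (between the pads) lies 11 mm behind it; z points along the fingers, x is the direction in which the jaws open and shut, and the axes are right-handed (so a half turn about z gives the same grasp; the last joint's range is limited). The gripper opens to 87 mm and grips with 3 to 60 N. Pads are 19 mm wide; open, the fingers measure 117 mm over their backs; the gripper's body (75 mm by 190 mm) begins 51 mm behind the grasp point.
Start: joints at [-67.832, 18.392, -4.016, 83.108, 1.295, 78.541, -3.26], TCP at [0.237, 0.605, 0.231] pointing down, gripper open.
Joint ranges: [-163.93, 163.93], [-17.29, 119.83], [-79.2, 71.16], [3.27, 140.29], [-89.18, 269.18], [5.43, 117.66], [-154.24, 154.24]. Speed limits (degrees/s): [147.25, 147.25, 180, 180, 180, 180, 180].

### API

Orientations are given as [roll, pitch, yaw] about the fixed x, y, z axes, in that order (R = Rz(yaw) Ry(pitch) Rx(roll)).
In Python, from cell import telemetry, read_camera, get_calibration, sign_off gives the robot as it stands. The module is installed in compiled form; this text tells all that it offers.
- The arm moves only by the tool carry_out, never from a script. Its arguments are lists of equal length, an entry for each row: "translation": the shift along the tool's x, y, z in cm, a list of three; "turn": the turn about the tool's z in rad; "gripper": the opening, from 0 (shut) to 1 (fully open). In form: {"translation": [[dx, dy, dz], ...], "turn": [turn, ...], "gripper": [gripper, ...]}. A call has 1 to 5 rows; each row is the pose to reach, as a shift and turn from the pose commanded when the call began, along the tool's axes at that moment; what a row does not reach only later rows make up. A row lasts 1/8 s, in which the tool goes at most 62.5 mm and 10.7 degrees, less where a joint would pass 70% of its speed; a pose out of reach is approached as far as the arm can. A call with a gripper value outside its range is refused whole. The fingers move at their own pace and stop on an object; "squeeze" is the grip in N (left out, the last holds). Time passes only in rows, so rows that repeat a pose let the fingers close. It gives the time, the measured TCP pose, the force and the opening at its end, in the units of the state.
- telemetry.get_obs(): the state, without advancing time (a new reading comes with each control period).
- read_camera(name): name is "scene" or "top" or "wrist"; returns the picture (420x560x3 uint8, red, green, blue); there is no depth.
- get_calibration(name): a dict with "fx", "fy", "cx", "cy" (pixels), "R" (3x3) and "t" (3): a world point X has camera coordinates R X + t. Camera axes: x right, y down, z forward; pixel columns grow to the right and rows downward; lengths in m; the calibration is good to about 2 mm. A picture is of the moment at which its call begins: read the wrist's pose just before it. get_calibration takes no time and is no camera call; for the wrist camera it gives the pose at the moment of the call.
- sign_off(): hands the job in, once; it reports no verdict.
The state is a dict: "time_s": time; "qpos": joint angles; "joint_velocities": joint speeds; "effort": joint torques, N m; "tool_pos": TCP position; "tool_rot": TCP orientation; "force": force on the tool from outside, world axes, zero at the start; "wrist_torque": the same for the moment, N m; "grip_width": finger opening in m.
Only numpy, scipy, OpenCV 4.12 (cv2) and the standard library are available. Lean on these libraries where they do the work, as an engineer would, in place of code of your own. Each camera call takes 0.05 s, during which the arm holds its last target.

## Working session

There is one attempt and no reset: what is moved stays moved. The work goes in short steps, Python scripts to look and compute and a tool call to move; the robot and the scene stay as the last step left them, time stands still between calls to the robot, and variables do not carry over. Pictures are saved under pics/ and viewed, and the job is handed in when it is done.

Besides the shell and the picture viewer there is one more tool, called after "Call:" in YAML: its name, and indented under it one key for each argument. carry_out: Moves the arm, as the interface text tells. Its arguments: {"type":"object","properties":{"translation":{"type":"array","items":{"type":"array","items":{"type":"number"}}},"turn":{"type":"array","items":{"type":"number"}},"gripper":{"type":"array","items":{"type":"number"}},"squeeze":{"type":"number"}},"required":["translation","turn","gripper"]}

```bash
mkdir -p pics; ls
python3 - <<'E'
from cell import telemetry, read_camera, get_calibration
import cv2
o=telemetry.get_obs(); print(o)
for n in ["scene","top","wrist"]:
    im=read_camera(n); cv2.imwrite(f"pics/{n}0.png",im[:,:,::-1])
    print(n,get_calibration(n))
E
```

```text
pics
{'time_s': 0.0, 'qpos': array([-67.83398329,  18.43842156,  -4.01467224,  83.17507552,
         1.2957964 ,  78.54082034,  -3.25911591]), 'joint_velocities': array([ 0.05556064, -0.00834163, -0.10734573, -0.05509662,  0.06955789,
        0.12153743, -0.04584708]), 'effort': array([-6.13786688e-05, -4.91290069e+01, -4.03837077e-01, -3.12521124e+01,
       -6.36851834e-02,  4.37316787e-02,  1.98548432e-04]), 'tool_pos': array([0.23659124, 0.60483272, 0.2294671 ]), 'tool_rot': array([1.79993168e+02, 1.09033165e-01, 6.86439579e+01]), 'force': array([0.21950271, 0.14872292, 1.42561453]), 'wrist_torque': array([ 0.0101468 ,  0.01757367, -0.07174252]), 'grip_width': 0.08686536104433522}
scene {'fx': 452.722103633902, 'fy': 452.722103633902, 'cx': 281.8083917294457, 'cy': 201.0726359397092, 'R': array([[ 0.50022244,  0.86580007,  0.01295175],
       [ 0.62489757, -0.35060434, -0.6975526 ],
       [-0.59940015,  0.35702498, -0.71641652]]), 't': array([-0.26398408, -0.23262762,  1.91626931])}
top {'fx': 402.4155294640405, 'fy': 402.4155294640405, 'cx': 282.8735817587267, 'cy': 211.4455715550046, 'R': array([[-0.02004558, -0.99979619,  0.00239669],
       [-0.99786074,  0.01985747, -0.06228659],
       [ 0.0622263 , -0.00364014, -0.99805543]]), 't': array([-0.02258311,  0.60395484,  1.3479072 ])}
wrist {'fx': 346.21725827223986, 'fy': 346.21725827223986, 'cx': 276.43197267594496, 'cy': 217.62530721645666, 'R': array([[ 0.36460078,  0.93116321, -0.00115992],
       [ 0.89605873, -0.35051612,  0.27242835],
       [ 0.25326869, -0.10036695, -0.96217537]]), 't': array([-0.64933227, -0.03149866,  0.39091777])}
```

View pics/scene0.png

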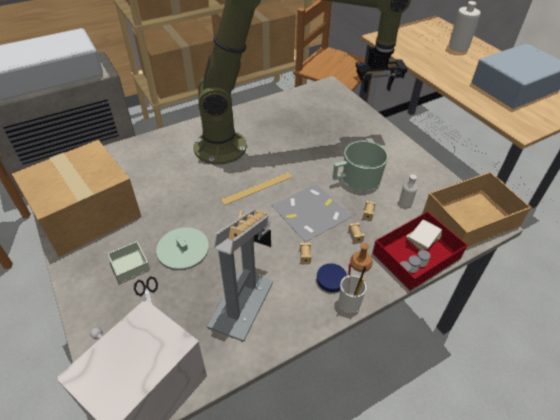

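View pics/top0.png

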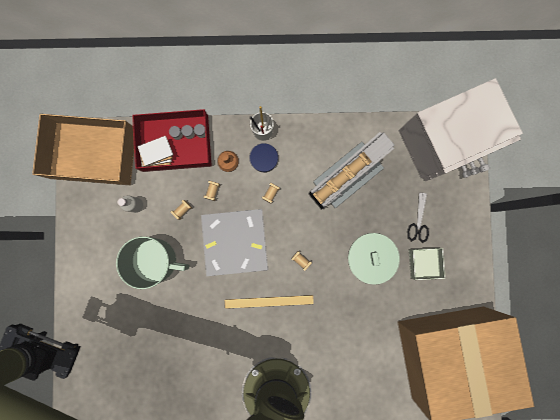

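View pics/wrist0.png

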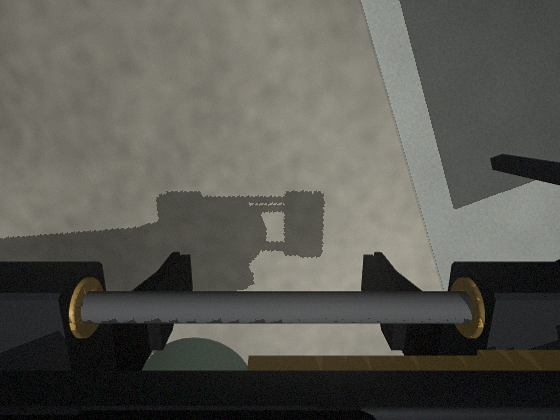

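```bash
cat > h.py <<'E'
import numpy as np, cv2
from cell import telemetry, read_camera, get_calibration
def ray(n,u,v,z,c=None):
    c=c or get_calibration(n); R=c["R"];t=c["t"]
    C=-R.T@t; d=R.T@np.array([(u-c["cx"])/c["fx"],(v-c["cy"])/c["fy"],1])
    return C+d*(z-C[2])/d[2]
def proj(n,X,c=None):
    c=c or get_calibration(n); p=c["R"]@np.array(X)+c["t"]
    return np.array([c["fx"]*p[0]/p[2]+c["cx"],c["fy"]*p[1]/p[2]+c["cy"]])
def crop(im,x0,y0,w,h,s,f):
    cv2.imwrite(f,cv2.resize(im[y0:y0+h,x0:x0+w,::-1],None,fx=s,fy=s,interpolation=cv2.INTER_CUBIC))
E
python3 - <<'E'
import cv2
from h import *
im=cv2.imread("pics/top0.png")[:,:,::-1]
crop(im,100,165,200,140,4,"pics/t_a.png")
crop(im,280,120,180,180,3.3,"pics/t_b.png")
im=cv2.imread("pics/scene0.png")[:,:,::-1]
crop(im,195,195,110,140,4,"pics/s_b.png")
E
```

```text
(no output)
```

View pics/t_a.png

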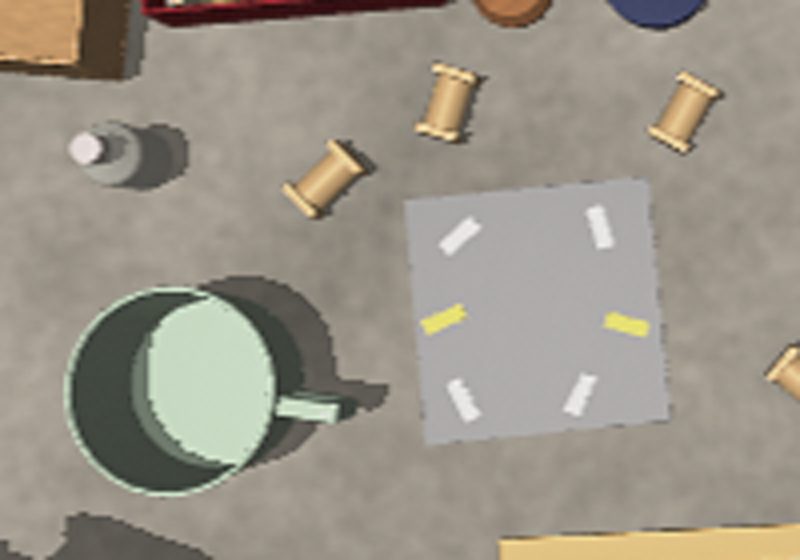

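View pics/t_b.png

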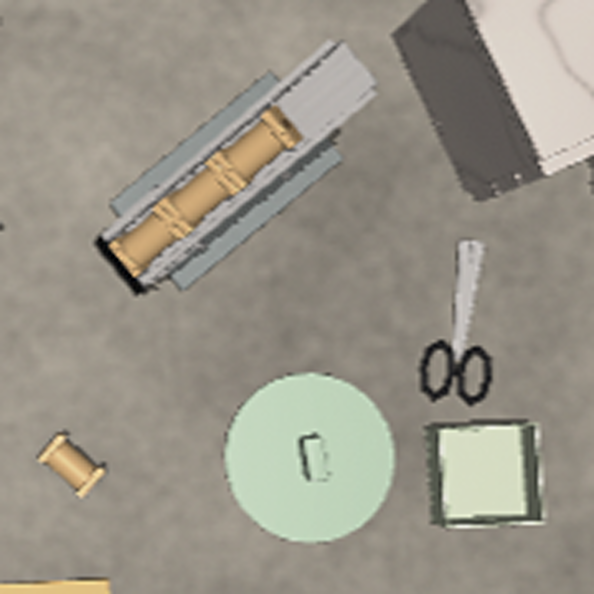

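View pics/s_b.png

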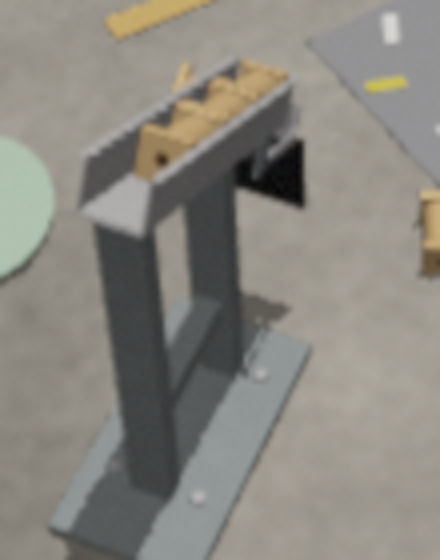

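Run:
```python
from h import *
A=lambda x,y:(100+x/4,165+y/4)
B=lambda x,y:(280+x/3.3,120+y/3.3)
P=lambda n,uv,z:print(n,np.round(ray("top",*uv,z),4))
P("tub",A(171,391),.12)
P("h_in",A(277,403),.104);P("handle end",A(340,411),.108)
for i,c in enumerate([(406,201),(648,179),(669,419),(427,444)]):P("mat",A(*c),.002)
for n,a,b in [("r0",(302,200),(350,155)),("r1",(436,133),(455,72)),("r2",(670,138),(700,83))]:
    p=ray("top",*A(*a),.03);q=ray("top",*A(*b),.03);print(n,(p+q)/2,np.degrees(np.arctan2(*(q-p)[1::-1])))
p=ray("top",*B(53,450),.03);q=ray("top",*B(92,482),.03);print("r3",(p+q)/2,np.degrees(np.arctan2(*(q-p)[1::-1])))
P("lid",B(310,458),.013)
P("lidbar a",B(316,440),.043);P("lidbar b",B(323,475),.043)
for c in [(112,208),(272,72),(185,290),(340,158)]:P("foot",B(*c),.012)
for c in [(95,238),(140,293)]:P("black",B(*c),.19)
for c in [(335,42),(377,88)]:P("chute top",B(*c),.345)
```

```text
tub [0.4456 0.4056 0.12  ]
h_in [0.4335 0.3276 0.104 ]
handle end [0.4266 0.277  0.108 ]
mat [0.5969 0.245  0.002 ]
mat [0.6117 0.0369 0.002 ]
mat [0.4065 0.0225 0.002 ]
mat [0.3895 0.2287 0.002 ]
r0 [0.61648301 0.30657003 0.03      ] -47.48451045153391
r1 [0.67798175 0.20546092 0.03      ] -17.77679241321525
r2 [0.66718683 0.00336914 0.03      ] -29.557318575126974
r3 [ 0.4347592  -0.09507412  0.03      ] -130.42612745022592
lid [ 0.4369 -0.3399  0.013 ]
lidbar a [ 0.4566 -0.3398  0.043 ]
lidbar b [ 0.4215 -0.3456  0.043 ]
foot [ 0.6993 -0.1431  0.012 ]
foot [ 0.8391 -0.3141  0.012 ]
foot [ 0.6124 -0.2166  0.012 ]
foot [ 0.747 -0.382  0.012]
black [ 0.6489 -0.1124  0.19  ]
black [ 0.5983 -0.1517  0.19  ]
chute top [ 0.7843 -0.2958  0.345 ]
chute top [ 0.7468 -0.3277  0.345 ]
```

```bash
cat >> h.py <<'E'
def goal(x,y,z,yaw):
    o=telemetry.get_obs(); p=o["tool_pos"]; r,pi,yw=np.radians(o["tool_rot"])
    from scipy.spatial.transform import Rotation as Ro
    R=Ro.from_euler("xyz",[r,pi,yw]).as_matrix()
    d=R.T@(np.array([x,y,z])-p)*100
    t=-(np.radians(yaw)-yw); t=(t+np.pi)%(2*np.pi)-np.pi
    print("shift cm",np.round(d,2),"turn",round(t,3),"(alt yaw turn",round((t+2*np.pi)%(2*np.pi)-np.pi,3),") pos",np.round(p,4),"rot",np.round(o["tool_rot"],2),"t",round(o["time_s"],2),"F",np.round(o["force"],1),"w",round(o["grip_width"],4),"j7",round(o["qpos"][6],1))
def snap(n,f):
    o=telemetry.get_obs(); c=get_calibration(n); im=read_camera(n)
    cv2.imwrite("pics/"+f+".png",im[:,:,::-1]); import pickle; pickle.dump(c,open("pics/"+f+".pkl","wb")); return im,c
E
python3 -c "
from h import *
goal(.428,.285,.26,-8.4)"
```

```text
shift cm [-22.83  29.48  -2.99] turn 1.345 (alt yaw turn -1.797 ) pos [0.2366 0.605  0.2297] rot [1.800e+02 9.000e-02 6.864e+01] t 0.15 F [-0.4 -0.2 -0.5] w 0.0868 j7 -3.3
```

Call:
carry_out:
  translation:
    - [-22.8,29.5,-3.0]
    - [-22.8,29.5,-3.0]
    - [-22.8,29.5,-3.0]
    - [-22.8,29.5,-3.0]
    - [-22.8,29.5,-3.0]
  turn: [1.345,1.345,1.345,1.345,1.345]
  gripper: [1,1,1,1,1]

```text
time_s: 0.78
tool_pos: [0.3976, 0.3362, 0.2557]
tool_rot: [-180.0, -0.0, 14.6]
force: [1.2, 0.5, -0.9]
grip_width: 0.0872
```

```bash
python3 -c "
from h import *
goal(.428,.285,.26,-8.4)"
```

```text
shift cm [ 1.65  5.72 -0.43] turn 0.401 (alt yaw turn -2.741 ) pos [0.3976 0.3362 0.2557] rot [-1.7999e+02 -1.0000e-02  1.4580e+01] t 0.78 F [ 1.2  0.5 -0.9] w 0.0872 j7 -28.2
```

Call:
carry_out:
  translation:
    - [1.6,5.7,-0.4]
    - [1.6,5.7,-0.4]
    - [1.6,5.7,-0.4]
    - [1.6,5.7,-0.4]
  turn: [0.401,0.401,0.401,0.401]
  gripper: [1,1,1,1]

```text
time_s: 1.27
tool_pos: [0.4264, 0.2881, 0.2594]
tool_rot: [180.0, 0.0, -7.8]
force: [-0.1, 0.5, 0.2]
grip_width: 0.0869
```

```bash
python3 -c "
from h import *
goal(.428,.285,.26,-8.4)
snap('wrist','w1')"
```

```text
shift cm [ 0.2   0.28 -0.06] turn 0.011 (alt yaw turn -3.131 ) pos [0.4264 0.2881 0.2594] rot [ 1.7999e+02  3.0000e-02 -7.7900e+00] t 1.27 F [-0.1  0.5  0.2] w 0.0869 j7 -44.6
```

View pics/w1.png

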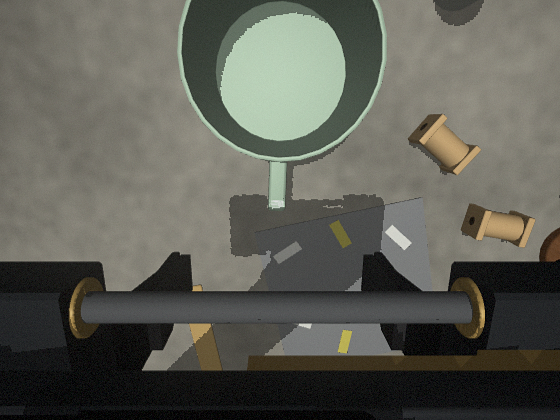

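Run:
```python
from h import *
import pickle
c=pickle.load(open("pics/w1.pkl","rb"))
a=ray("wrist",280,165,.106,c);b=ray("wrist",276,206,.106,c)
print(a,b,np.degrees(np.arctan2(*(b-a)[1::-1])))
t=np.array([.4456,.4056]); 
for l,r in [((179,45),(386,45))]:
    print(ray("wrist",*l,.12,c),ray("wrist",*r,.12,c))
d=b[:2]-t; print(d,np.hypot(*d),np.degrees(np.arctan2(d[1],d[0])))
```

```text
[0.43298886 0.32376879 0.106     ] [0.42438571 0.28722304 0.106     ] -103.24668408370506
[0.36811337 0.42768308 0.12      ] [0.52646137 0.40590905 0.12      ]
[-0.02121429 -0.11837696] 0.12026284222997816 -100.16010410903958
```

Run:
```python
from h import *
import pickle
c=pickle.load(open("pics/w1.pkl","rb"))
print("rim near",ray("wrist",283,161,.12,c)); print("mat corner",ray("wrist",424,198,.002,c), "expect .5969 .245")
for z in (.106,.06,.036): print(z,ray("wrist",276,208,z,c))
for P in [(.446,.406,.12),(.4264,.2881,.2594)]: print(proj("wrist",P,c))
im=cv2.imread("pics/w1.png")[:,:,::-1]; crop(im,230,140,110,90,6,"pics/w1c.png")
```

```text
rim near [0.43605647 0.3285231  0.12      ]
mat corner [0.60020339 0.24723733 0.002     ] expect .5969 .245
0.106 [0.42412849 0.28535369 0.106     ]
0.06 [0.4224196  0.27379371 0.06      ]
0.036 [0.42152801 0.26776241 0.036     ]
[282.64248909  60.28995754]
[279.04563076 279.45528283]
```

View pics/w1c.png

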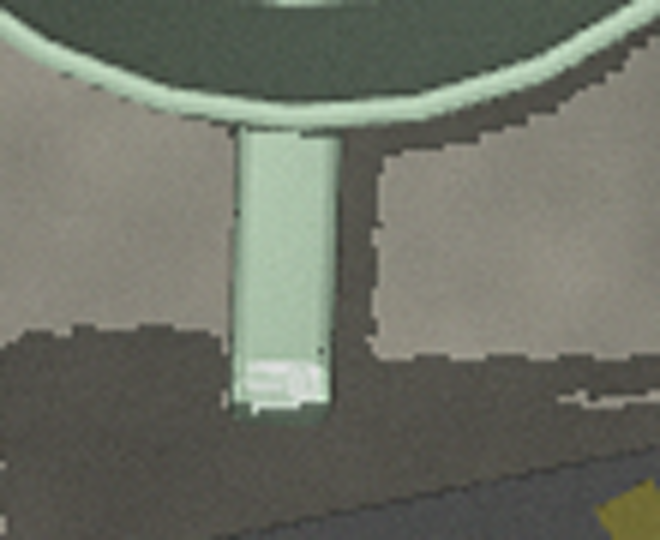

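Run:
```python
from h import *
import pickle
c=pickle.load(open("pics/w1.pkl","rb"))
a=ray("wrist",278.3,165,.106,c);b=ray("wrist",277,203,.106,c)
print(a,b,np.degrees(np.arctan2(*(b-a)[1::-1])))
print(ray("top",185,267.5,.036))
goal(.4255,.2885,.088,-10)
```

```text
[0.4314978  0.32397318 0.106     ] [0.4256741  0.28989191 0.106     ] -99.6968553543378
[0.42219818 0.2943219  0.036     ]
shift cm [-0.08 -0.03 17.14] turn 0.038 (alt yaw turn -3.103 ) pos [0.4264 0.2881 0.2594] rot [ 1.7998e+02  2.0000e-02 -7.7900e+00] t 1.32 F [ 1.   0.3 -0.4] w 0.0872 j7 -44.6
```

Call:
carry_out:
  translation:
    - [-0.1,0,5]
    - [-0.1,0,10]
    - [-0.1,0,15]
    - [-0.1,0,18.7]
    - [-0.1,0,18.7]
  turn: [0.038,0.038,0.038,0.038,0.038]
  gripper: [1,1,1,1,1]
  squeeze: 60

```text
time_s: 1.95
tool_pos: [0.4235, 0.2864, 0.0698]
tool_rot: [179.7, 0.2, -10.1]
force: [0.1, -0.2, 1.1]
grip_width: 0.0873
```

Call:
carry_out:
  translation:
    - [0,0,0]
    - [0,0,0]
    - [0,0,0]
    - [0,0,0]
    - [0,0,0]
  turn: [0,0,0,0,0]
  gripper: [0.5,0,0,0,0]
  squeeze: 60

```text
time_s: 2.58
tool_pos: [0.4262, 0.2875, 0.0729]
tool_rot: [-180.0, -0.0, -10.2]
force: [0.0, -0.0, -0.5]
grip_width: 0.0449
```

Run:
```python
from h import *
goal(.4255,.2885,.072,-10)
snap('wrist','w2')
```

```text
shift cm [-0.09 -0.09  0.09] turn -0.004 (alt yaw turn 3.138 ) pos [0.4262 0.2875 0.0729] rot [-1.7997e+02 -2.0000e-02 -1.0220e+01] t 2.58 F [ 0.  -0.  -0.5] w 0.0449 j7 -44.7
```

View pics/w2.png

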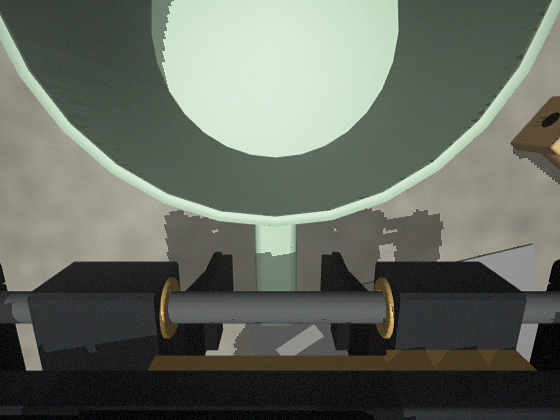

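Call:
carry_out:
  translation:
    - [0,0,0]
    - [0,0,0]
    - [0,0,0]
    - [0,0,0]
    - [0,0,0]
  turn: [0,0,0,0,0]
  gripper: [0,0,0,0,0]
  squeeze: 60

```text
time_s: 3.25
tool_pos: [0.4261, 0.2874, 0.0726]
tool_rot: [180.0, -0.0, -10.2]
force: [0.4, -0.4, -0.2]
grip_width: 0.0156
```

Call:
carry_out:
  translation:
    - [0,0,0]
    - [0,0,0]
    - [0,0,0]
  turn: [0,0,0]
  gripper: [0,0,0]

```text
time_s: 3.62
tool_pos: [0.426, 0.2874, 0.0726]
tool_rot: [-180.0, 0.0, -10.2]
force: [-0.0, 0.1, -1.7]
grip_width: 0.0157
```

Run:
```python
from h import *
goal(.4255,.2885,.3,-10)
```

```text
shift cm [ -0.07  -0.1  -22.74] turn -0.004 (alt yaw turn 3.138 ) pos [0.426  0.2874 0.0726] rot [-180.      0.    -10.22] t 3.62 F [-0.   0.1 -1.7] w 0.0157 j7 -44.8
```

Call:
carry_out:
  translation:
    - [0,0,-1]
    - [0,0,-3]
    - [0,0,-5]
    - [0,0,-7]
    - [0,0,-7]
  turn: [0,0,0,0,0]
  gripper: [0,0,0,0,0]
  squeeze: 60

```text
time_s: 4.25
tool_pos: [0.4271, 0.2879, 0.1443]
tool_rot: [-179.9, -0.1, -10.2]
force: [-0.1, 0.1, -3.3]
grip_width: 0.0156
```

Run:
```python
from h import *
goal(.4255,.2885,.3,-10)
im,c=snap('wrist','w3')
im,c=snap('scene','s3'); crop(im,300,60,140,140,4,"pics/s3c.png")
```

```text
shift cm [ -0.13  -0.07 -15.57] turn -0.004 (alt yaw turn 3.137 ) pos [0.4271 0.2879 0.1443] rot [-1.7985e+02 -1.2000e-01 -1.0240e+01] t 4.25 F [-0.1  0.1 -3.3] w 0.0156 j7 -45.9
```

View pics/s3c.png

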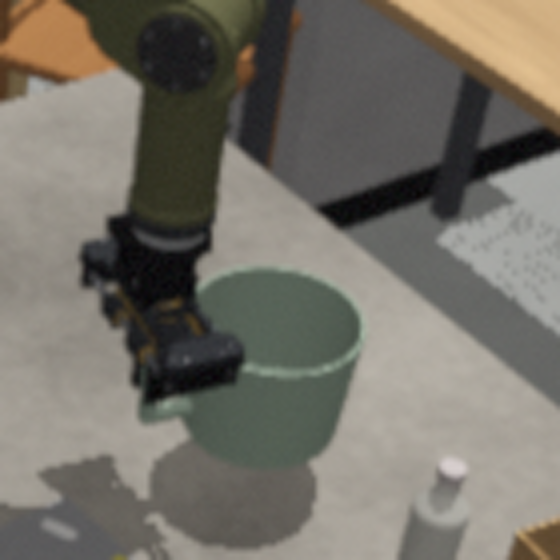

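View pics/w3.png

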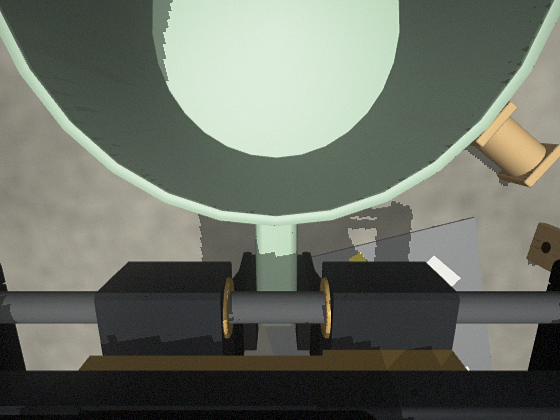

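Run:
```python
from h import *
goal(.434,.205,.144,-50)
print(ray("top",126,204,.1))
```

```text
shift cm [ 2.27  7.92 -0.18] turn 0.694 (alt yaw turn -2.447 ) pos [0.4257 0.287  0.1422] rot [ 1.7996e+02  3.0000e-02 -1.0230e+01] t 4.35 F [-0.2 -0.4 -3.1] w 0.0157 j7 -45.9
[0.632127   0.46629974 0.1       ]
```

Call:
carry_out:
  translation:
    - [0.5,1.6,-0.1]
    - [0.9,3.2,-0.1]
    - [1.4,4.8,-0.1]
    - [1.8,6.4,-0.1]
    - [2.3,7.9,-0.1]
  turn: [0.14,0.28,0.42,0.56,0.694]
  gripper: [0,0,0,0,0]

```text
time_s: 4.97
tool_pos: [0.4337, 0.2045, 0.1423]
tool_rot: [179.8, 0.0, -50.3]
force: [-0.6, 0.5, -2.5]
grip_width: 0.0156
```

Run:
```python
from h import *
goal(.442,.122,.144,-90)
```

```text
shift cm [ 6.87  4.64 -0.16] turn 0.694 (alt yaw turn -2.448 ) pos [0.4337 0.2045 0.1423] rot [ 1.7984e+02  2.0000e-02 -5.0250e+01] t 4.97 F [-0.6  0.5 -2.5] w 0.0156 j7 -78.2
```

Call:
carry_out:
  translation:
    - [1.4,0.9,-0.1]
    - [2.8,1.8,-0.1]
    - [4.1,2.8,-0.1]
    - [5.5,3.7,-0.1]
    - [6.9,4.6,-0.1]
  turn: [0.14,0.28,0.42,0.56,0.694]
  gripper: [0,0,0,0,0]

```text
time_s: 5.6
tool_pos: [0.4428, 0.1223, 0.1434]
tool_rot: [179.9, -0.0, -90.0]
force: [0.3, -0.6, -2.3]
grip_width: 0.0157
```

Run:
```python
from h import *
goal(.449,.040,.1206,-130)
```

```text
shift cm [ 8.23 -0.63  2.28] turn 0.698 (alt yaw turn -2.444 ) pos [0.4428 0.1223 0.1434] rot [ 1.7986e+02 -4.0000e-02 -9.0030e+01] t 5.6 F [ 0.3 -0.6 -2.3] w 0.0157 j7 -109.3
```

Call:
carry_out:
  translation:
    - [1.6,-0.1,0.5]
    - [3.3,-0.2,0.9]
    - [4.9,-0.4,1.4]
    - [6.6,-0.5,1.8]
    - [8.2,-0.6,2.3]
  turn: [0.14,0.28,0.42,0.56,0.698]
  gripper: [0,0,0,0,0]

```text
time_s: 6.22
tool_pos: [0.4492, 0.0406, 0.1204]
tool_rot: [179.9, -0.1, -130.0]
force: [-0.6, 0.5, -1.5]
grip_width: 0.0158
```

Run:
```python
from h import *
goal(.449,.040,.1206,-130)
im,c=snap('top','t4'); crop(im,180,120,200,150,4,"pics/t4c.png")
im,c=snap('scene','s4'); crop(im,180,170,160,140,4,"pics/s4c.png")
im,c=snap('wrist','w4')
goal(.449,.040,.1206,-130)
```

```text
shift cm [ 0.06 -0.02 -0.02] turn -0.001 (alt yaw turn 3.141 ) pos [0.4492 0.0406 0.1204] rot [ 1.7991e+02 -8.0000e-02 -1.3004e+02] t 6.22 F [-0.6  0.5 -1.5] w 0.0158 j7 -139.1
shift cm [ 0.06 -0.03 -0.  ] turn 0.005 (alt yaw turn -3.137 ) pos [0.4492 0.0406 0.1206] rot [ 1.7990e+02 -9.0000e-02 -1.2973e+02] t 6.38 F [ 0.9  1.1 -3. ] w 0.0154 j7 -138.8
```

View pics/t4c.png

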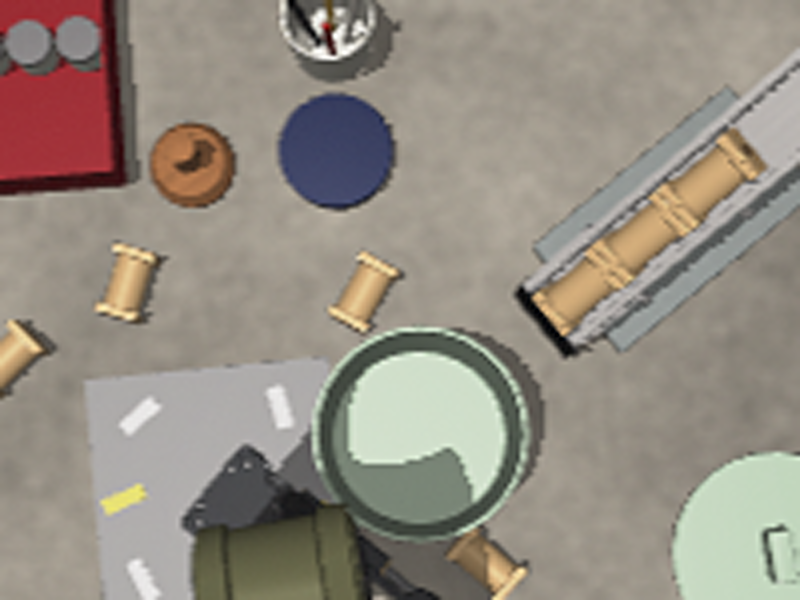

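View pics/s4c.png

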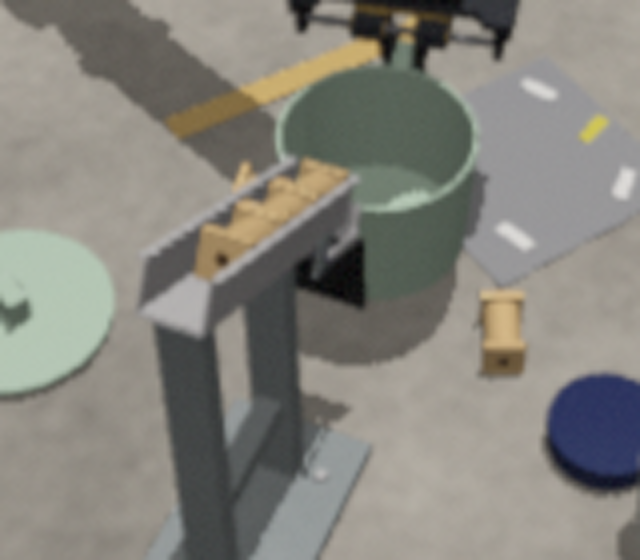

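View pics/w4.png

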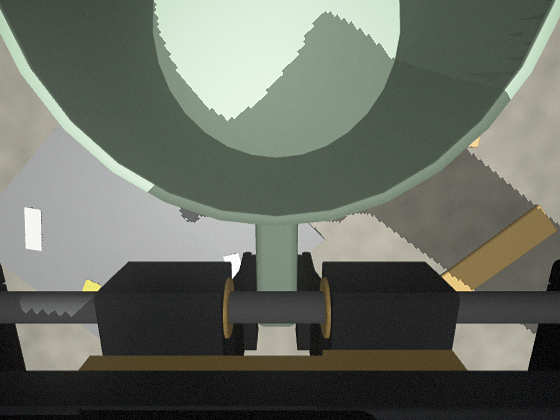

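Run:
```python
from h import *
c=ray("top",180+420.5/4,120+433.5/4,.168); print("rim c",c)
L=np.array([.630,-.146]); a=np.radians(-50.8); u=np.array([np.cos(a),np.sin(a)]); v=np.array([-u[1],u[0]])
D=lambda p:(np.round((p[:2]-L)@u,4),np.round((p[:2]-L)@v,4))
print("rim",D(c))
# chute wall outer edges in crop
for n,p,z in [("blk",(517,292),.19),("blk",(568,357),.19),("reel end",(533,293),.235),("reel end",(571,335),.235),("wall",(540,275),.245),("wall",(590,340),.245),("foot",(535,245),.012),("foot",(727,88),.012),("foot",(617,352),.012),("foot2",(112/3.3*4+400,208/3.3*4),.012),("top",(280+335/3.3-180)*4 and ((280+335/3.3-180)*4,(42/3.3)*4),.345),("top",((280+377/3.3-180)*4,88/3.3*4),.345)]:
    print(n,D(ray("top",180+p[0]/4,120+p[1]/4,z)))
```

```text
rim c [ 0.5427814  -0.03986186  0.168     ]
rim (np.float64(-0.1374), np.float64(-0.0005))
blk (np.float64(-0.0148), np.float64(0.033))
blk (np.float64(-0.0175), np.float64(-0.0284))
reel end (np.float64(-0.012), np.float64(0.0233))
reel end (np.float64(-0.011), np.float64(-0.0173))
wall (np.float64(-0.0012), np.float64(0.0295))
wall (np.float64(-0.0043), np.float64(-0.0286))
foot (np.float64(0.0451), np.float64(0.0606))
foot (np.float64(0.2602), np.float64(0.0569))
foot (np.float64(0.0386), np.float64(-0.0546))
foot2 (np.float64(0.0416), np.float64(0.0555))
top (np.float64(0.2136), np.float64(0.0249))
top (np.float64(0.2146), np.float64(-0.0244))
```

Call:
carry_out:
  translation:
    - [0.2,-0.9,0]
    - [0.35,-1.9,0]
    - [0.5,-2.8,0]
    - [0.7,-3.7,0]
    - [0.7,-3.7,0]
  turn: [0,0,0,0,0]
  gripper: [0,0,0,0,0]

```text
time_s: 7.0
tool_pos: [0.4746, 0.0113, 0.1217]
tool_rot: [-180.0, -0.0, -129.8]
force: [-0.1, -0.9, -1.8]
grip_width: 0.0157
```

Call:
carry_out:
  translation:
    - [0.1,-0.5,0]
    - [0.2,-1.0,0]
    - [0.25,-1.4,0]
    - [0.25,-1.4,0]
  turn: [0,0,0,0]
  gripper: [0,0,0,0]

```text
time_s: 7.5
tool_pos: [0.4825, 0.0017, 0.121]
tool_rot: [179.9, -0.1, -129.7]
force: [-2.3, 2.8, -5.5]
grip_width: 0.0154
```

Run:
```python
from h import *
goal(.449,.040,.1206,-130)
im,c=snap('scene','s5'); crop(im,180,150,160,140,5,"pics/s5c.png")
goal(.449,.040,.1206,-130)
```

```text
shift cm [-0.81  5.02  0.05] turn 0.005 (alt yaw turn -3.137 ) pos [0.4825 0.0017 0.121 ] rot [ 1.7989e+02 -5.0000e-02 -1.2973e+02] t 7.5 F [-2.3  2.8 -5.5] w 0.0154 j7 -131.4
shift cm [-0.8   5.02  0.06] turn 0.005 (alt yaw turn -3.137 ) pos [0.4825 0.0018 0.1211] rot [ 1.7990e+02 -5.0000e-02 -1.2973e+02] t 7.55 F [-3.8  3.  -6.3] w 0.0159 j7 -131.4
```

View pics/s5c.png

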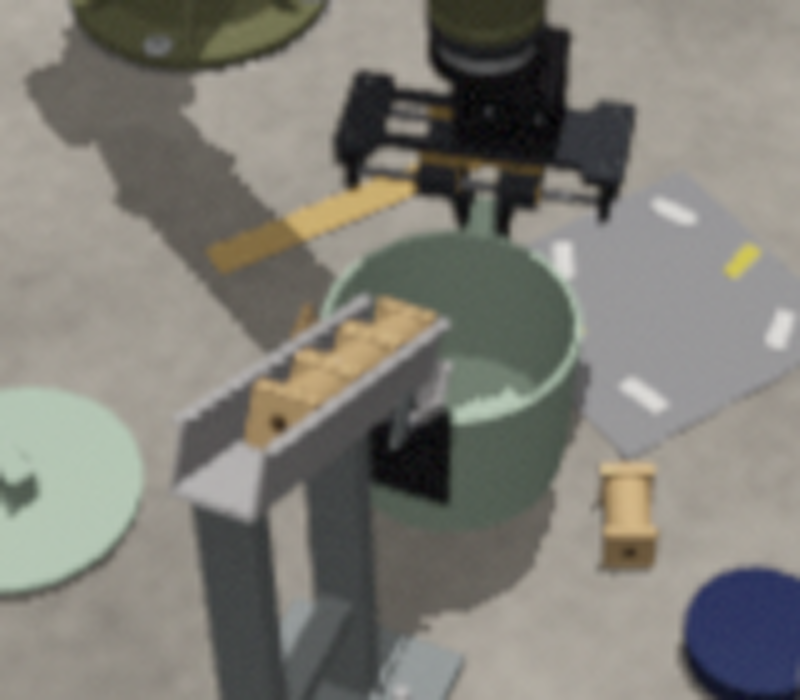

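Call:
carry_out:
  translation:
    - [0.1,-0.5,0]
    - [0.2,-1.0,0]
    - [0.27,-1.4,0]
    - [0.27,-1.4,0]
    - [0.27,-1.4,0]
  turn: [0,0,0,0,0]
  gripper: [0,0,0,0,0]

```text
time_s: 8.18
tool_pos: [0.492, -0.0096, 0.1214]
tool_rot: [180.0, -0.0, -129.7]
force: [-2.7, 2.8, -5.0]
grip_width: 0.0156
```

Run:
```python
from h import *
goal(.449,.040,.1206,-130)
im,c=snap('scene','s6'); crop(im,180,150,160,140,5,"pics/s6c.png")
im,c=snap('top','t6'); crop(im,220,120,160,140,5,"pics/t6c.png")
```

```text
shift cm [-1.07  6.47  0.08] turn 0.005 (alt yaw turn -3.137 ) pos [ 0.492  -0.0096  0.1214] rot [ 1.7996e+02 -2.0000e-02 -1.2973e+02] t 8.18 F [-2.7  2.8 -5. ] w 0.0156 j7 -129.4
```

View pics/s6c.png

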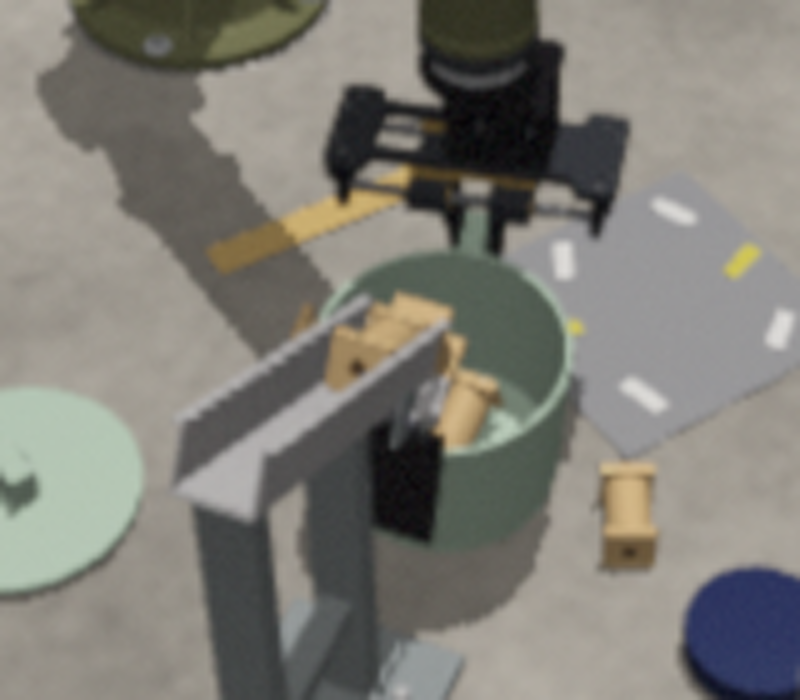

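View pics/t6c.png

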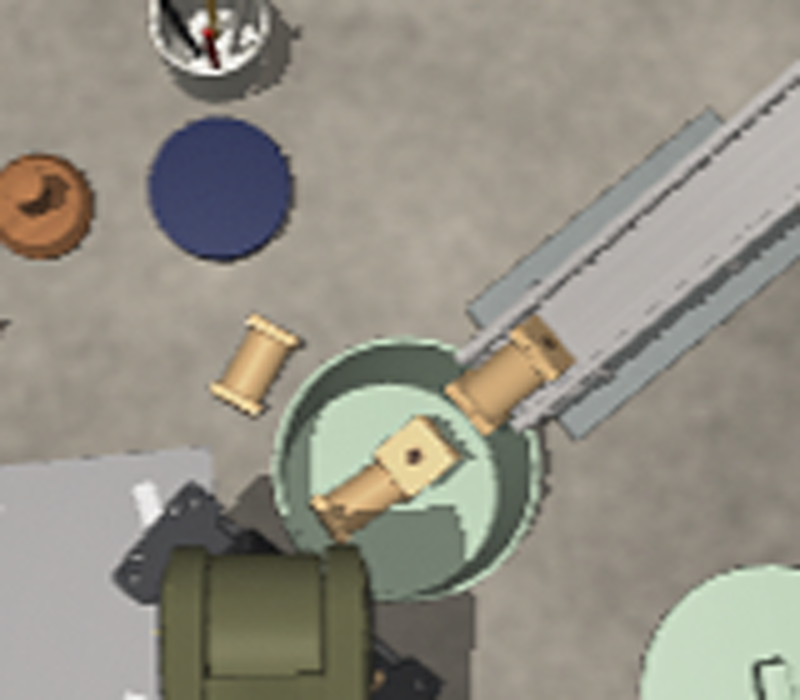

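Call:
carry_out:
  translation:
    - [0,0,0]
    - [0,0,0]
    - [0,0,0]
    - [0,0,0]
    - [0,0,0]
  turn: [0,0,0,0,0]
  gripper: [0,0,0,0,0]

```text
time_s: 8.9
tool_pos: [0.4924, -0.01, 0.1217]
tool_rot: [-180.0, 0.0, -129.8]
force: [-1.9, 2.3, -6.6]
grip_width: 0.0158
```

Run:
```python
from h import *
goal(.449,.040,.1206,-130)
im,c=snap('scene','s7'); a=im[150:290,180:340]
im,c=snap('top','t7'); b=im[120:260,220:380]
cv2.imwrite("pics/c7.png",cv2.resize(np.hstack([a,b])[:,:,::-1],None,fx=2.5,fy=2.5,interpolation=2))
```

```text
shift cm [-1.06  6.54  0.11] turn 0.004 (alt yaw turn -3.137 ) pos [ 0.4924 -0.01    0.1217] rot [-1.7998e+02  1.0000e-02 -1.2976e+02] t 8.9 F [-1.9  2.3 -6.6] w 0.0158 j7 -129.3
```

View pics/c7.png

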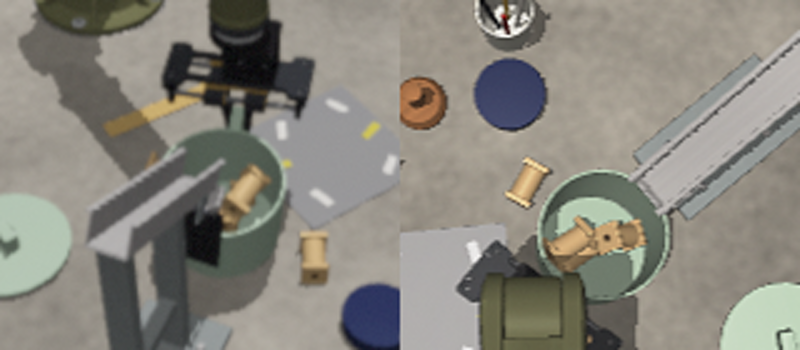

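Call:
carry_out:
  translation:
    - [-0.2,0.8,0]
    - [-0.4,2.0,0]
    - [-0.6,3.3,0]
    - [-0.8,4.5,0]
    - [-1.1,5.9,0]
  turn: [0,0,0,0,0]
  gripper: [0,0,0,0,0]

```text
time_s: 9.62
tool_pos: [0.4536, 0.037, 0.1218]
tool_rot: [-180.0, 0.0, -129.8]
force: [0.1, 0.7, -4.0]
grip_width: 0.0156
```

Run:
```python
from h import *
yaw=-130; a=np.radians(yaw+90)
m=np.array([.5012,.1333]); t=m-.1205*np.array([np.cos(a),np.sin(a)])
print(t)
goal(t[0],t[1],.14,yaw)
```

```text
[0.40889164 0.21075591]
shift cm [-10.5   14.55  -1.82] turn 0.004 (alt yaw turn -3.137 ) pos [0.4536 0.037  0.1218] rot [-1.7997e+02  3.0000e-02 -1.2975e+02] t 9.62 F [ 0.1  0.7 -4. ] w 0.0156 j7 -138.2
```

Run:
```python
from h import *
goal(.465,.028,.14,-88)
```

```text
shift cm [-0.03 -1.45 -1.82] turn -0.729 (alt yaw turn 2.413 ) pos [0.4536 0.037  0.1218] rot [-1.7997e+02  3.0000e-02 -1.2975e+02] t 9.62 F [ 0.1  0.7 -4. ] w 0.0156 j7 -138.2
```

Call:
carry_out:
  translation:
    - [0,-0.3,-0.6]
    - [0,-0.6,-1.1]
    - [0,-0.9,-1.8]
    - [0,-1.2,-1.8]
    - [0,-1.4,-1.8]
  turn: [-0.12,-0.26,-0.42,-0.58,-0.73]
  gripper: [0,0,0,0,0]

```text
time_s: 10.25
tool_pos: [0.4646, 0.0277, 0.1397]
tool_rot: [-180.0, -0.0, -87.6]
force: [0.4, 0.4, -4.5]
grip_width: 0.016
```

Run:
```python
from h import *
goal(.477,.02,.14,-46)
```

```text
shift cm [ 0.82 -1.21 -0.03] turn -0.726 (alt yaw turn 2.415 ) pos [0.4646 0.0277 0.1397] rot [-1.7998e+02 -2.0000e-02 -8.7610e+01] t 10.25 F [ 0.4  0.4 -4.5] w 0.016 j7 -94.7
```

Call:
carry_out:
  translation:
    - [0.1,-0.2,0]
    - [0.3,-0.5,0]
    - [0.5,-0.7,0]
    - [0.6,-1.0,0]
    - [0.8,-1.2,0]
  turn: [-0.14,-0.28,-0.42,-0.58,-0.725]
  gripper: [0,0,0,0,0]

```text
time_s: 10.88
tool_pos: [0.4769, 0.0201, 0.1396]
tool_rot: [180.0, -0.0, -46.1]
force: [-0.1, -0.0, -4.1]
grip_width: 0.0156
```

Run:
```python
from h import *
goal(.4894,.0104,.14,-5)
```

```text
shift cm [ 1.57 -0.22 -0.04] turn -0.716 (alt yaw turn 2.425 ) pos [0.4769 0.0201 0.1396] rot [ 1.7997e+02 -5.0000e-02 -4.6050e+01] t 10.88 F [-0.1 -0.  -4.1] w 0.0156 j7 -51.2
```

Call:
carry_out:
  translation:
    - [0.3,0,0]
    - [0.6,-0.1,0]
    - [0.9,-0.1,0]
    - [1.3,-0.2,0]
    - [1.6,-0.2,0]
  turn: [-0.14,-0.29,-0.44,-0.58,-0.716]
  gripper: [0,0,0,0,0]

```text
time_s: 11.5
tool_pos: [0.4897, 0.0098, 0.1397]
tool_rot: [179.9, -0.1, -5.0]
force: [0.4, -0.6, -3.8]
grip_width: 0.0155
```

Call:
carry_out:
  translation:
    - [0,0,1.5]
    - [0,0,3]
    - [0,0,4]
    - [0,0,4]
  turn: [0,0,0,0]
  gripper: [0,0,0,0]

```text
time_s: 12.0
tool_pos: [0.4896, 0.0095, 0.0994]
tool_rot: [-180.0, 0.0, -5.4]
force: [-0.4, -0.9, 0.4]
grip_width: 0.0153
```

Run:
```python
from h import *
goal(.4894,.0104,.0745,-5)
im,c=snap('top','t8'); crop(im,170,160,200,150,4,"pics/t8c.png")
```

```text
shift cm [-0.03 -0.08  2.49] turn -0.008 (alt yaw turn 3.134 ) pos [0.4896 0.0095 0.0994] rot [-1.7999e+02  1.0000e-02 -5.4400e+00] t 12.0 F [-0.4 -0.9  0.4] w 0.0153 j7 -6.6
```

View pics/t8c.png

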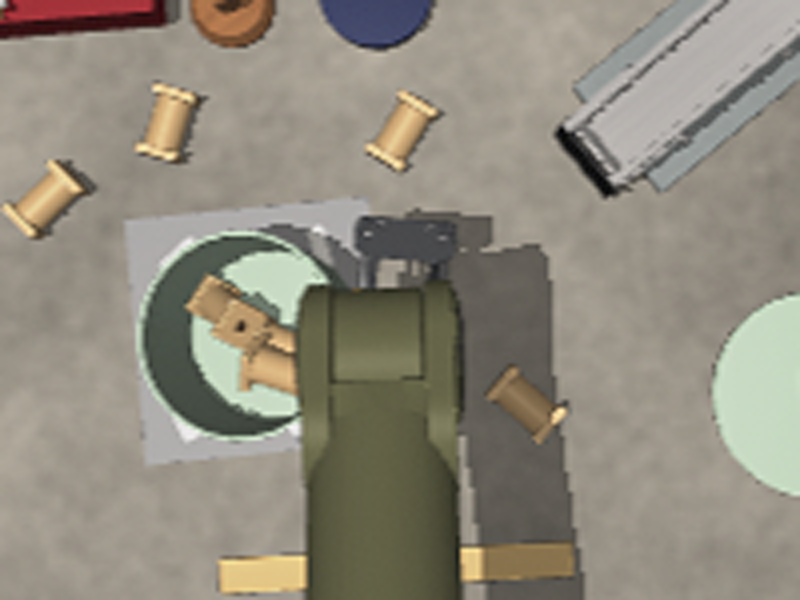

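Run:
```python
from h import *
c=ray("top",170+242/4,160+335/4,.147); print(c, c[:2]-[.5012,.1333])
for p in [(125,221),(368,198),(147,464)]: print(ray("top",170+p[0]/4,160+p[1]/4,.002))
goal(.4894,.0104,.0745,-5)
```

```text
[0.49952589 0.1280997  0.147     ] [-0.00167411 -0.0052003 ]
[0.59692239 0.24585536 0.002     ]
[0.61256487 0.03693358 0.002     ]
[0.38954237 0.22868901 0.002     ]
shift cm [-0.03 -0.07  2.51] turn -0.007 (alt yaw turn 3.135 ) pos [0.4897 0.0097 0.0996] rot [-179.99    0.     -5.4 ] t 12.05 F [-0.4 -0.2 -0.7] w 0.0154 j7 -6.6
```

Call:
carry_out:
  translation:
    - [0.1,-0.2,0]
    - [0.15,-0.4,0]
    - [0.15,-0.4,0]
    - [0.15,-0.4,0]
  turn: [0,0,0,0]
  gripper: [0,0,0,0]

```text
time_s: 12.55
tool_pos: [0.4915, 0.014, 0.0997]
tool_rot: [-180.0, -0.0, -5.3]
force: [0.2, -1.0, -1.3]
grip_width: 0.0155
```

Run:
```python
from h import *
goal(.4894,.0104,.0745,-5)
im,c=snap('scene','s8'); crop(im,230,100,160,140,5,"pics/s8c.png")
snap('wrist','w8')
goal(.4894,.0104,.0745,-5)
```

```text
shift cm [-0.17  0.38  2.51] turn -0.006 (alt yaw turn 3.136 ) pos [0.4915 0.014  0.0997] rot [-1.7996e+02 -1.0000e-02 -5.3500e+00] t 12.55 F [ 0.2 -1.  -1.3] w 0.0155 j7 -6.9
shift cm [-0.18  0.38  2.51] turn -0.006 (alt yaw turn 3.136 ) pos [0.4915 0.014  0.0996] rot [-1.7996e+02 -1.0000e-02 -5.3500e+00] t 12.65 F [-0.3  0.6 -1.6] w 0.0156 j7 -6.9
```

View pics/s8c.png

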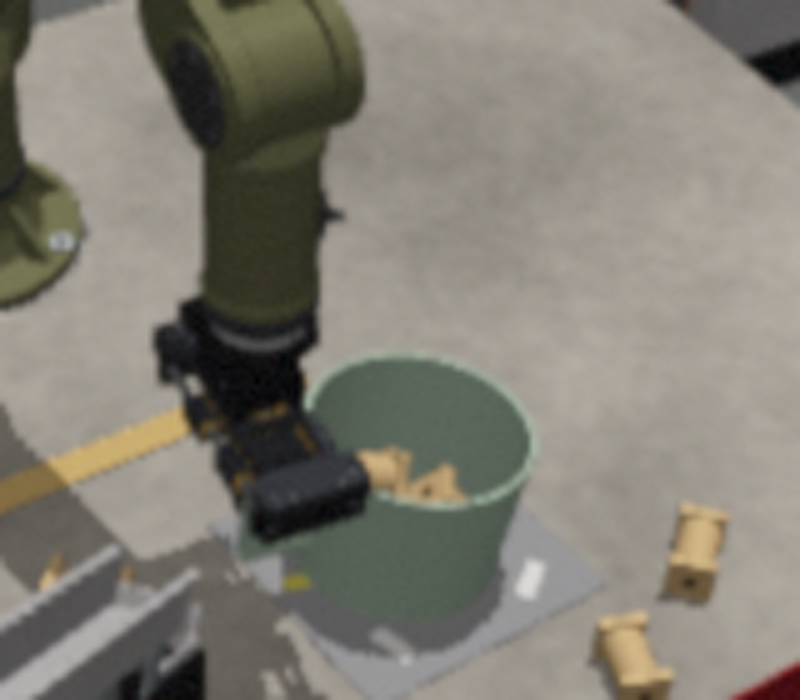

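View pics/w8.png

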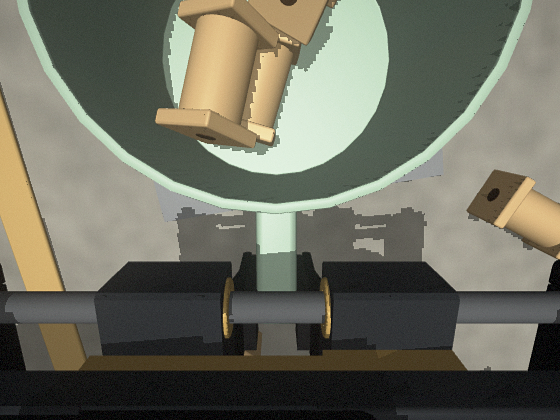

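Call:
carry_out:
  translation:
    - [0,0,0.5]
    - [0,0,1.0]
    - [0,0,1.5]
    - [0,0,1.9]
    - [0,0,1.9]
  turn: [0,0,0,0,0]
  gripper: [0,0,0,0,0]
  squeeze: 30

```text
time_s: 13.28
tool_pos: [0.4913, 0.0135, 0.0803]
tool_rot: [180.0, 0.0, -5.4]
force: [0.4, -2.9, 0.6]
grip_width: 0.0154
```

Run:
```python
from h import *
goal(.4894,.0104,.0745,-5)
snap('wrist','w9')
im,c=snap('scene','s9'); crop(im,230,100,160,140,5,"pics/s9c.png")
```

```text
shift cm [-0.16  0.33  0.58] turn -0.007 (alt yaw turn 3.135 ) pos [0.4913 0.0135 0.0803] rot [ 1.7999e+02  1.0000e-02 -5.3700e+00] t 13.28 F [ 0.4 -2.9  0.6] w 0.0154 j7 -6.0
```

View pics/s9c.png

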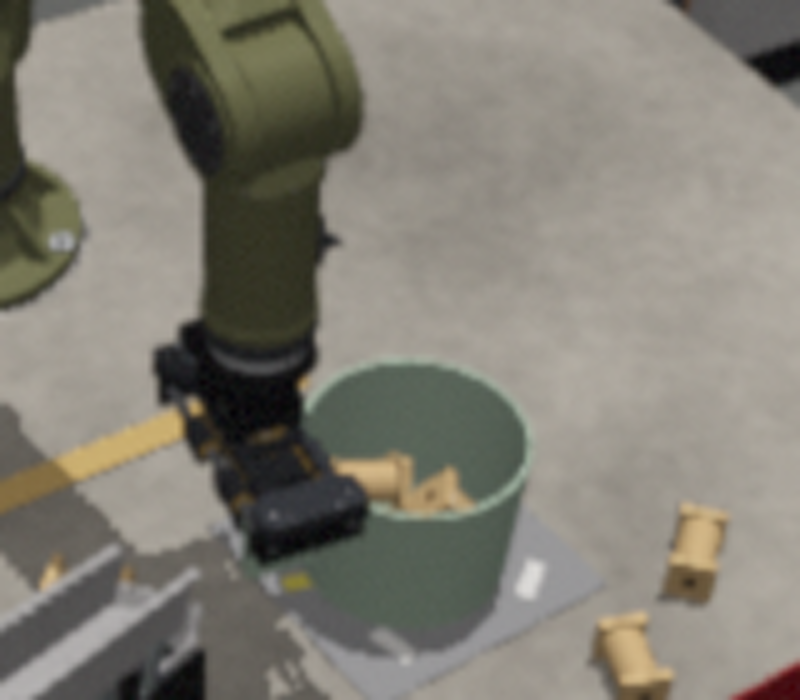

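View pics/w9.png

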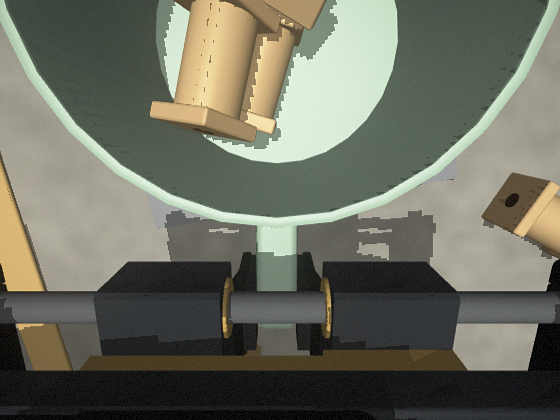

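Call:
carry_out:
  translation:
    - [0,0,0.2]
    - [0,0,0.4]
    - [0,0,0.5]
    - [0,0,0.5]
  turn: [0,0,0,0]
  gripper: [0,0,0,0]
  squeeze: 10

```text
time_s: 13.88
tool_pos: [0.4913, 0.0137, 0.0755]
tool_rot: [-180.0, 0.0, -5.3]
force: [-0.3, -2.2, -0.1]
grip_width: 0.0159
```

Call:
carry_out:
  translation:
    - [0,0,0]
    - [0,0,0]
    - [0,0,0]
    - [0,0,0]
    - [0,0,0]
  turn: [0,0,0,0,0]
  gripper: [0.3,0.4,0.5,0.6,0.6]
  squeeze: 20

```text
time_s: 14.5
tool_pos: [0.4915, 0.0136, 0.0757]
tool_rot: [-180.0, -0.0, -5.4]
force: [0.7, -0.6, 0.3]
grip_width: 0.0504
```

Run:
```python
from h import *
goal(.4894,.0104,.0745,-5)
snap('wrist','w10')
```

```text
shift cm [-0.18  0.34  0.12] turn -0.006 (alt yaw turn 3.135 ) pos [0.4915 0.0136 0.0757] rot [-1.7999e+02 -1.0000e-02 -5.3500e+00] t 14.5 F [ 0.7 -0.6  0.3] w 0.0504 j7 -5.8
```

View pics/w10.png

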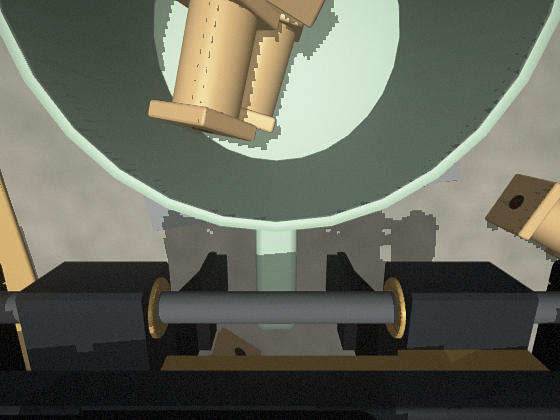

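Call:
carry_out:
  translation:
    - [0,0,-4]
    - [0,0,-9]
    - [0,0,-13]
    - [0,0,-13]
  turn: [0,0,0,0]
  gripper: [1,1,1,1]

```text
time_s: 15.05
tool_pos: [0.4937, 0.0137, 0.2091]
tool_rot: [-179.8, -0.4, -5.4]
force: [-0.5, 0.8, 0.1]
grip_width: 0.0828
```

Run:
```python
from h import *
goal(.4348,-.095,.16,-40)
```

```text
shift cm [-4.88 11.39  4.84] turn 0.605 (alt yaw turn -2.537 ) pos [0.4937 0.0137 0.2091] rot [-179.84   -0.37   -5.36] t 15.05 F [-0.5  0.8  0.1] w 0.0828 j7 -10.3
```

Call:
carry_out:
  translation:
    - [-2.5,5.5,0]
    - [-4.9,11.3,2]
    - [-4.9,11.3,4.8]
    - [-4.9,11.3,4.8]
    - [-4.9,11.3,4.8]
  turn: [0.18,0.36,0.5,0.605,0.605]
  gripper: [1,1,1,1,1]

```text
time_s: 15.68
tool_pos: [0.4313, -0.0945, 0.1566]
tool_rot: [179.9, 0.1, -40.0]
force: [0.3, 0.1, -0.1]
grip_width: 0.0868
```

Run:
```python
from h import *
goal(.4348,-.095,.014,-40)
im,c=snap('wrist','w11')
im,c=snap('top','t11'); crop(im,150,160,200,150,4,"pics/t11c.png")
```

```text
shift cm [ 0.32 -0.2  14.26] turn 0.0 (alt yaw turn -3.141 ) pos [ 0.4313 -0.0945  0.1566] rot [ 1.7993e+02  7.0000e-02 -3.9980e+01] t 15.68 F [ 0.3  0.1 -0.1] w 0.0868 j7 -34.5
```

View pics/t11c.png

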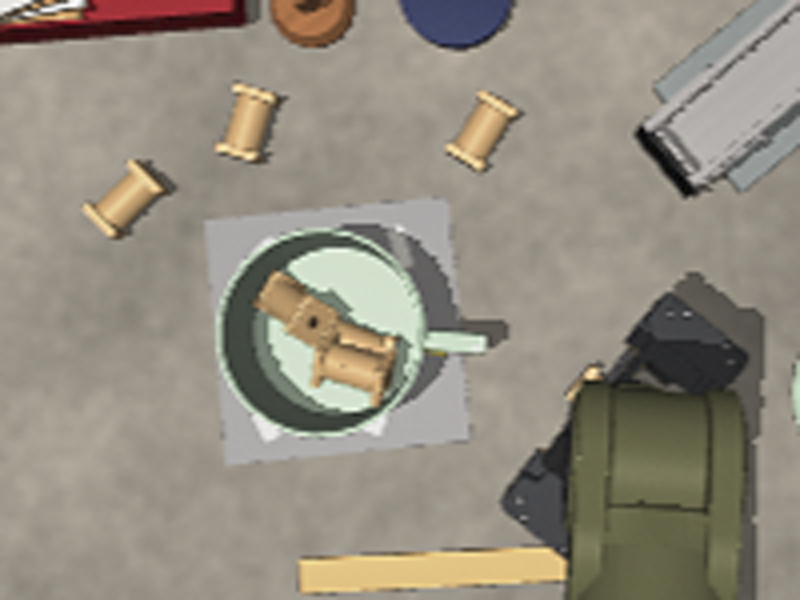

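View pics/w11.png

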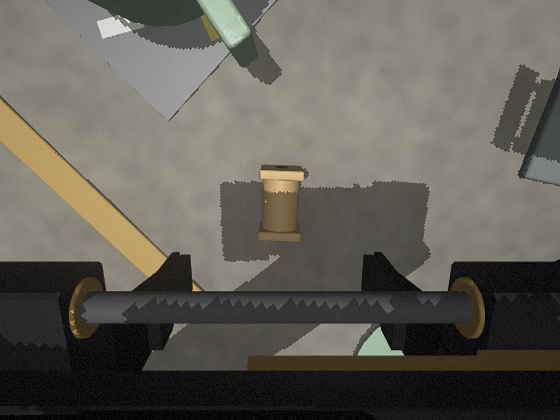

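Run:
```python
from h import *
import pickle
p=ray("top",150+320.5/4,160+333/4,.122);print("tub",p, "mat .5012 .1333")
c=pickle.load(open("pics/w11.pkl","rb"))
for z in (.018,.03): print(ray("wrist",280.5,205,z,c))
q=ray("wrist",280.5,207,.025,c)
goal(q[0],q[1],.014,-40)
```

```text
tub [0.50072573 0.13244284 0.122     ] mat .5012 .1333
[ 0.43443921 -0.09381782  0.018     ]
[ 0.43625017 -0.09147809  0.03      ]
shift cm [ 0.15 -0.2  14.33] turn 0.002 (alt yaw turn -3.14 ) pos [ 0.432  -0.0943  0.1573] rot [ 1.7998e+02  1.0000e-02 -3.9900e+01] t 15.78 F [ 0.4 -0.7 -0.5] w 0.0874 j7 -34.5
```

Call:
carry_out:
  translation:
    - [0.2,-0.25,5]
    - [0.2,-0.25,10]
    - [0.2,-0.25,13.5]
    - [0.2,-0.25,14.2]
    - [0.2,-0.25,14.2]
  turn: [0,0,0,0,0]
  gripper: [1,1,1,0.5,0.3]
  squeeze: 25

```text
time_s: 16.4
tool_pos: [0.4358, -0.0938, 0.0162]
tool_rot: [-180.0, -0.0, -40.0]
force: [0.2, -0.1, 0.6]
grip_width: 0.0742
```

Call:
carry_out:
  translation:
    - [0,0,0]
    - [0,0,0]
    - [0,0,0]
    - [0,0,0]
    - [0,0,0]
  turn: [0,0,0,0,0]
  gripper: [0,0,0,0,0]

```text
time_s: 17.02
tool_pos: [0.4354, -0.0938, 0.0158]
tool_rot: [-180.0, -0.0, -40.0]
force: [-0.1, 0.2, 1.0]
grip_width: 0.0309
```

Run:
```python
from h import *
goal(.5,.13,.2,-40)
```

```text
shift cm [ -9.44 -21.3  -18.41] turn -0.0 (alt yaw turn 3.141 ) pos [ 0.4354 -0.0938  0.0158] rot [-1.7998e+02 -1.0000e-02 -4.0020e+01] t 17.02 F [-0.1  0.2  1. ] w 0.0309 j7 -25.4
```

Call:
carry_out:
  translation:
    - [0,0,-5]
    - [0,0,-10]
    - [0,0,-15]
    - [-2,-5,-18]
    - [-4,-9,-18]
  turn: [0,0,0,0,0]
  gripper: [0,0,0,0,0]

```text
time_s: 17.65
tool_pos: [0.4647, 0.0025, 0.1987]
tool_rot: [-179.7, -0.2, -40.1]
force: [-0.3, -0.1, -0.9]
grip_width: 0.0301
```

Run:
```python
from h import *
goal(.52,.118,.19,-40)
```

```text
shift cm [ -3.2  -12.39   0.93] turn -0.001 (alt yaw turn 3.141 ) pos [0.4647 0.0025 0.1987] rot [-179.67   -0.18  -40.06] t 17.65 F [-0.3 -0.1 -0.9] w 0.0301 j7 -45.8
```

Call:
carry_out:
  translation:
    - [-1.5,-6,0.5]
    - [-3.2,-12.4,0.9]
    - [-3.2,-12.4,0.9]
    - [-3.2,-12.4,5]
    - [-3.2,-12.4,10.5]
  turn: [0,0,0,0,0]
  gripper: [0,0,0,0,0]

```text
time_s: 18.27
tool_pos: [0.5189, 0.1161, 0.0908]
tool_rot: [-179.8, -0.1, -40.0]
force: [0.4, 1.4, 0.4]
grip_width: 0.0303
```

Run:
```python
from h import *
goal(.52,.118,.085,-40)
im,c=snap('wrist','w12')
```

```text
shift cm [-0.04 -0.22  0.58] turn -0.001 (alt yaw turn 3.141 ) pos [0.5189 0.1161 0.0908] rot [-1.7983e+02 -1.1000e-01 -4.0040e+01] t 18.27 F [0.4 1.4 0.4] w 0.0303 j7 -50.7
```

View pics/w12.png

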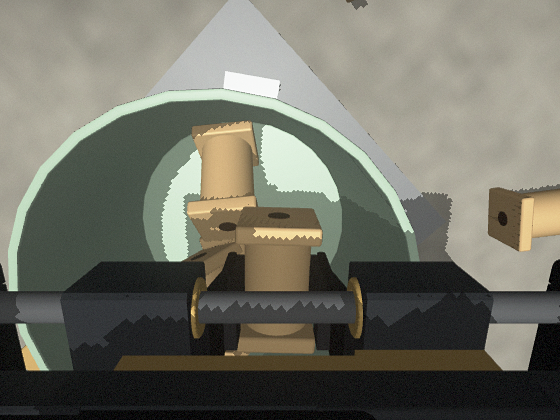

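Call:
carry_out:
  translation:
    - [0,0,0]
    - [0,0,0]
    - [0,0,0]
    - [0,0,0]
  turn: [0,0,0,0]
  gripper: [0.5,0.55,0.55,0.55]

```text
time_s: 18.82
tool_pos: [0.5185, 0.1167, 0.092]
tool_rot: [-179.9, -0.0, -40.0]
force: [0.0, 0.7, -0.1]
grip_width: 0.0472
```

Call:
carry_out:
  translation:
    - [0,0,-3]
    - [0,0,-8]
    - [0,0,-11]
    - [0,0,-11]
  turn: [0,0,0,0]
  gripper: [0.55,0.55,1,1]

```text
time_s: 19.32
tool_pos: [0.5196, 0.1169, 0.204]
tool_rot: [-179.7, -0.2, -40.0]
force: [0.0, 0.3, -0.8]
grip_width: 0.0605
```

Run:
```python
from h import *
# r2 : (.6672,.0034) axis -29.6 -> tool x yaw 60.4 or -119.6
goal(.667,.003,.15,-119.6)
im,c=snap('wrist','w13')
```

```text
shift cm [18.6  -0.72  5.46] turn 1.389 (alt yaw turn -1.753 ) pos [0.5196 0.1169 0.204 ] rot [-1.7966e+02 -1.6000e-01 -4.0020e+01] t 19.32 F [ 0.   0.3 -0.8] w 0.0605 j7 -53.5
```

View pics/w13.png

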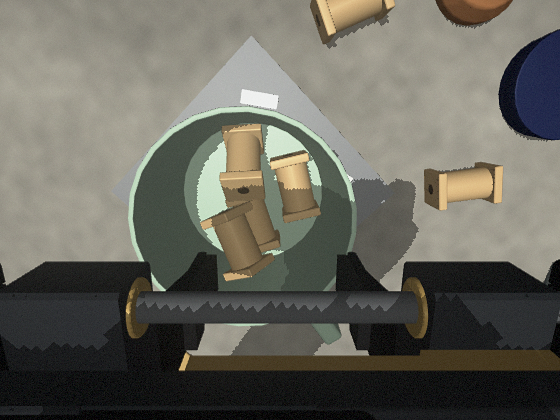

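Run:
```python
from h import *
import pickle
print(ray("top",228,161.5,.02),ray("top",228.5,158.5,.096),"tin",ray("top",264,157.5,.028))
c=pickle.load(open("pics/w13.pkl","rb"))
p=ray("wrist",436,188,.02,c);q=ray("wrist",493,184,.02,c); print(p,q,(p+q)/2,np.degrees(np.arctan2(*(q-p)[1::-1])))
im=cv2.imread("pics/scene0.png")[:,:,::-1]; crop(im,280,180,120,130,4,"pics/s0c.png")
```

```text
[0.77810161 0.14950532 0.02      ] [0.77336876 0.13778748 0.096     ] tin [0.78791723 0.02589726 0.028     ]
[0.64653441 0.02322905 0.02      ] [ 0.69194808 -0.00971665  0.02      ] [0.66924124 0.0067562  0.02      ] -35.9593083148455
```

View pics/s0c.png

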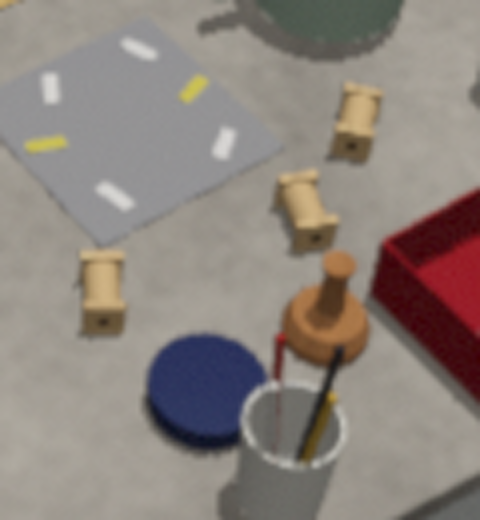

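Call:
carry_out:
  translation:
    - [5,0,0]
    - [10,-0.5,0]
    - [14,-0.7,0]
    - [17,-0.7,0]
    - [18.6,-0.7,0]
  turn: [-0.18,-0.36,-0.54,-0.72,-0.9]
  gripper: [1,1,1,1,1]

```text
time_s: 20.0
tool_pos: [0.6647, 0.0003, 0.1983]
tool_rot: [180.0, 0.2, 11.8]
force: [-0.3, 0.7, 0.4]
grip_width: 0.087
```

Run:
```python
from h import *
goal(.667,.004,.16,58)
```

```text
shift cm [ 0.31 -0.32  3.83] turn -0.807 (alt yaw turn 2.335 ) pos [6.647e-01 3.000e-04 1.983e-01] rot [179.96   0.19  11.77] t 20.0 F [-0.3  0.7  0.4] w 0.087 j7 16.5
```

Call:
carry_out:
  translation:
    - [0.3,-0.3,1]
    - [0.3,-0.3,2]
    - [0.3,-0.3,3]
    - [0.3,-0.3,3.8]
    - [0.3,-0.3,3.8]
  turn: [-0.17,-0.34,-0.51,-0.68,-0.807]
  gripper: [1,1,1,1,1]

```text
time_s: 20.62
tool_pos: [0.6654, 0.0057, 0.1598]
tool_rot: [-179.8, 0.1, 58.0]
force: [-0.9, -0.4, 0.5]
grip_width: 0.087
```

Run:
```python
from h import *
goal(.667,.004,.014,58)
im,c=snap('wrist','w14')
crop(im,180,130,200,150,4,"pics/w14c.png")
```

```text
shift cm [-0.02  0.28 14.58] turn 0.001 (alt yaw turn -3.141 ) pos [0.6654 0.0057 0.1598] rot [-1.7979e+02  1.5000e-01  5.8040e+01] t 20.62 F [-0.9 -0.4  0.5] w 0.087 j7 60.5
```

View pics/w14c.png

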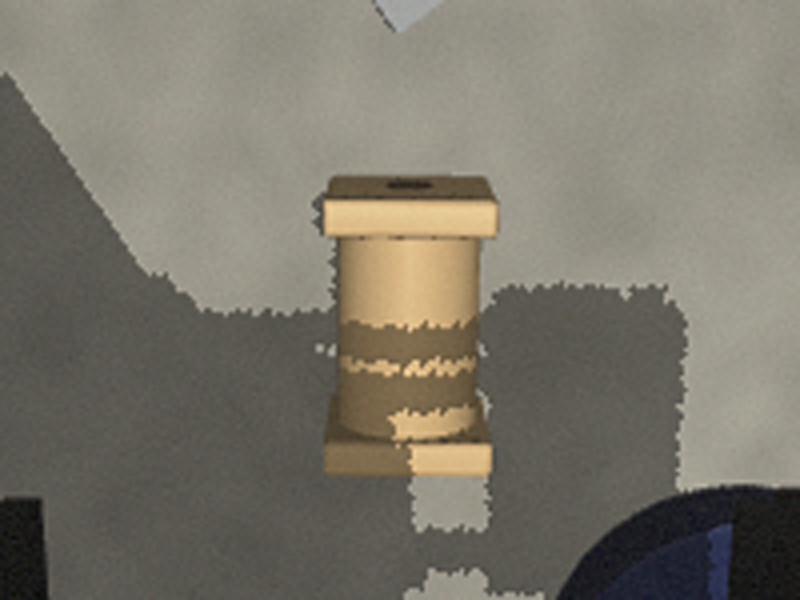

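Run:
```python
from h import *
import pickle
c=pickle.load(open("pics/w14.pkl","rb"))
q=ray("wrist",180+409/4,130+336/4,.034,c);print(q)
goal(q[0],q[1],.0155,58.4)
```

```text
[0.66739629 0.00956207 0.034     ]
shift cm [ 0.46 -0.02 14.47] turn -0.003 (alt yaw turn 3.139 ) pos [0.6657 0.0056 0.1603] rot [-1.7982e+02  1.3000e-01  5.8230e+01] t 20.68 F [-0.  -0.1  0.3] w 0.0871 j7 60.7
```

Call:
carry_out:
  translation:
    - [0.3,0.05,5]
    - [0.3,0.05,10]
    - [0.3,0.05,13.5]
    - [0.3,0.05,14.3]
    - [0.3,0.05,14.3]
  turn: [0,0,0,0,0]
  gripper: [1,1,1,0.5,0.3]

```text
time_s: 21.3
tool_pos: [0.6689, 0.0079, 0.0195]
tool_rot: [-180.0, 0.0, 57.7]
force: [0.4, -0.4, 0.7]
grip_width: 0.0745
```

Call:
carry_out:
  translation:
    - [0,0,0]
    - [0,0,0]
    - [0,0,0]
    - [0,0,0]
    - [0,0,0]
  turn: [0,0,0,0,0]
  gripper: [0,0,0,0,0]

```text
time_s: 21.92
tool_pos: [0.6691, 0.008, 0.0199]
tool_rot: [180.0, -0.0, 57.8]
force: [-0.4, 0.1, 2.2]
grip_width: 0.0303
```

Call:
carry_out:
  translation:
    - [0,0,-4]
    - [0,0,-9]
    - [0,0,-14]
    - [0,0,-19]
    - [0,0,-19]
  turn: [0,0,0,0,0]
  gripper: [0,0,0,0,0]

```text
time_s: 22.55
tool_pos: [0.6717, 0.0077, 0.2152]
tool_rot: [179.6, -0.3, 57.8]
force: [-0.1, -0.6, -0.5]
grip_width: 0.0305
```

Run:
```python
from h import *
goal(.49,.145,.2,58)
goal(.49,.145,.2,10)
```

```text
shift cm [  1.91 -22.7    1.36] turn -0.004 (alt yaw turn 3.138 ) pos [0.6717 0.0077 0.2152] rot [179.56  -0.33  57.78] t 22.55 F [-0.1 -0.6 -0.5] w 0.0305 j7 59.7
shift cm [  1.91 -22.7    1.36] turn 0.834 (alt yaw turn -2.308 ) pos [0.6717 0.0077 0.2152] rot [179.56  -0.33  57.78] t 22.55 F [-0.1 -0.6 -0.5] w 0.0305 j7 59.7
```

Call:
carry_out:
  translation:
    - [0.5,-6,0.5]
    - [1,-12,1]
    - [1.3,-18,1]
    - [1.5,-23.7,1.2]
    - [1.5,-23.7,1.2]
  turn: [0,0,0,0,0]
  gripper: [0,0,0,0,0]

```text
time_s: 23.18
tool_pos: [0.4723, 0.1502, 0.1963]
tool_rot: [-179.8, 0.1, 58.2]
force: [1.0, -1.0, -0.4]
grip_width: 0.0304
```

Run:
```python
from h import *
goal(.482,.148,.095,58)
snap('wrist','w15')
```

```text
shift cm [ 0.33  0.97 10.12] turn 0.004 (alt yaw turn -3.138 ) pos [0.4723 0.1502 0.1963] rot [-1.7982e+02  7.0000e-02  5.8210e+01] t 23.18 F [ 1.  -1.  -0.4] w 0.0304 j7 37.8
```

View pics/w15.png

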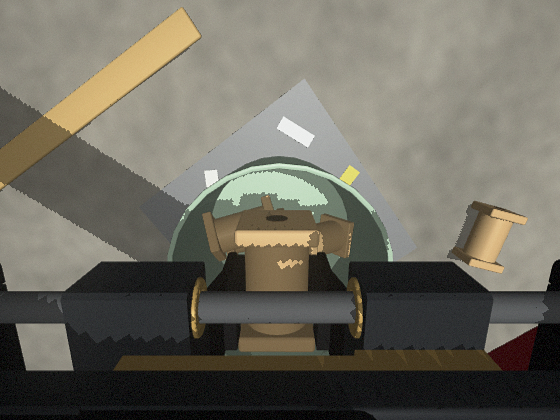

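Call:
carry_out:
  translation:
    - [0.3,0.9,3]
    - [0.3,0.9,7]
    - [0.3,0.9,10]
    - [0.3,0.9,10]
  turn: [0,0,0,0]
  gripper: [0,0,0,0]

```text
time_s: 23.72
tool_pos: [0.4851, 0.143, 0.0955]
tool_rot: [-179.9, 0.2, 57.7]
force: [-0.3, 0.5, 0.1]
grip_width: 0.0308
```

Call:
carry_out:
  translation:
    - [0,0,0]
    - [0,0,0]
    - [0,0,0]
    - [0,0,0]
  turn: [0,0,0,0]
  gripper: [0.5,0.55,0.55,0.55]

```text
time_s: 24.22
tool_pos: [0.486, 0.1449, 0.0982]
tool_rot: [180.0, -0.1, 57.8]
force: [0.9, -0.2, 0.2]
grip_width: 0.0473
```

Call:
carry_out:
  translation:
    - [0,0,-3]
    - [0,0,-8]
    - [0,0,-11]
    - [0,0,-11]
  turn: [0,0,0,0]
  gripper: [0.55,0.55,1,1]

```text
time_s: 24.72
tool_pos: [0.4874, 0.1453, 0.2107]
tool_rot: [179.8, -0.3, 57.8]
force: [0.2, 0.3, 0.6]
grip_width: 0.0604
```

Run:
```python
from h import *
im,c=snap('top','t16');crop(im,150,160,200,150,4,"pics/t16c.png")
im,c=snap('wrist','w16')
goal(.678,.205,.16,72.2)
```

```text
shift cm [15.37 13.08  4.74] turn -0.251 (alt yaw turn 2.89 ) pos [0.4854 0.1447 0.2074] rot [-179.99   -0.     57.79] t 24.82 F [ 0.7  0.5 -0.2] w 0.0681 j7 38.5
```

View pics/t16c.png

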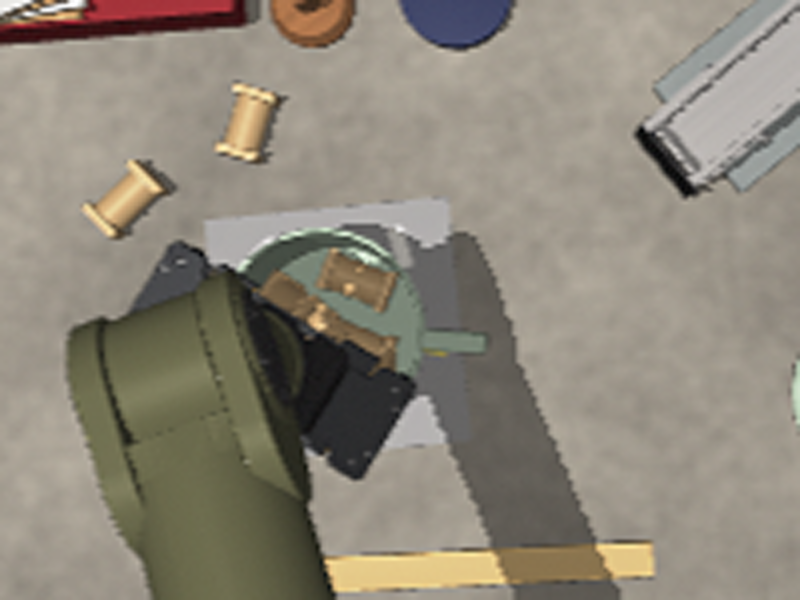

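View pics/w16.png

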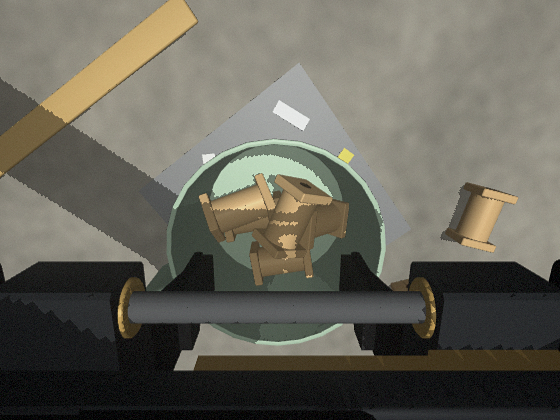

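Call:
carry_out:
  translation:
    - [4,3.5,0]
    - [8,7,0]
    - [12,10.5,1]
    - [15.3,13,3]
    - [15.3,13,4.7]
  turn: [-0.08,-0.16,-0.25,-0.25,-0.25]
  gripper: [1,1,1,1,1]

```text
time_s: 25.45
tool_pos: [0.6774, 0.2053, 0.1556]
tool_rot: [-179.8, 0.2, 72.1]
force: [-0.7, -0.4, -0.5]
grip_width: 0.0868
```

Run:
```python
from h import *
goal(.678,.205,.016,72.2)
im,c=snap('wrist','w17')
crop(im,180,130,200,150,4,"pics/w17c.png")
goal(.678,.205,.016,72.2)
```

```text
shift cm [ 0.03  0.12 13.96] turn -0.001 (alt yaw turn 3.141 ) pos [0.6774 0.2053 0.1556] rot [-179.79    0.2    72.14] t 25.45 F [-0.7 -0.4 -0.5] w 0.0868 j7 57.2
shift cm [ 0.25  0.37 13.75] turn -0.001 (alt yaw turn 3.14 ) pos [0.6749 0.2042 0.1536] rot [-179.59    0.35   72.12] t 25.5 F [-0.8 -0.5 -1.8] w 0.0867 j7 57.2
```

View pics/w17c.png

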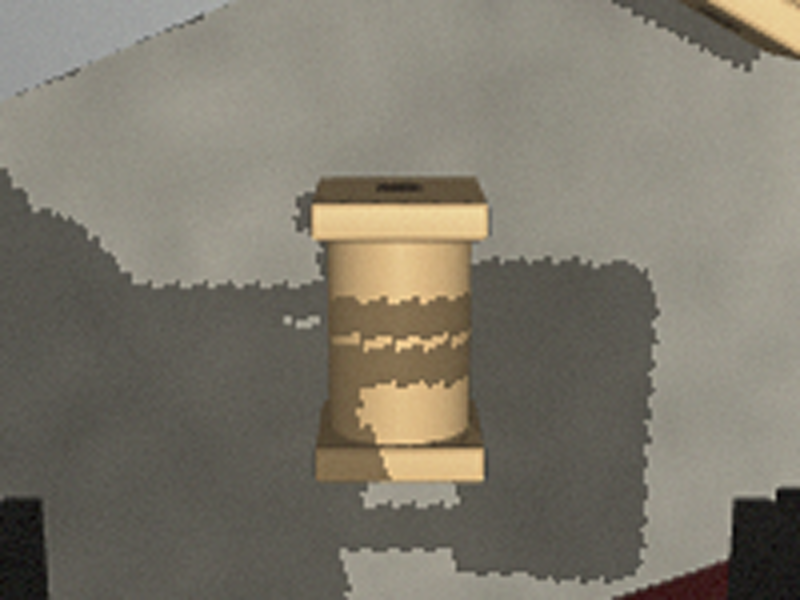

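Call:
carry_out:
  translation:
    - [0.1,0.1,5]
    - [0.1,0.1,10]
    - [0.1,0.1,13]
    - [0.1,0.1,14]
    - [0.1,0.1,14]
  turn: [0,0,0,0,0]
  gripper: [1,1,1,0.5,0.3]

```text
time_s: 26.12
tool_pos: [0.678, 0.2053, 0.021]
tool_rot: [-180.0, 0.0, 72.1]
force: [0.7, 0.0, 0.5]
grip_width: 0.0736
```

Call:
carry_out:
  translation:
    - [0,0,0]
    - [0,0,0]
    - [0,0,0]
    - [0,0,0]
    - [0,0,0]
  turn: [0,0,0,0,0]
  gripper: [0,0,0,0,0]

```text
time_s: 26.75
tool_pos: [0.6787, 0.2056, 0.0209]
tool_rot: [180.0, -0.0, 72.1]
force: [-0.3, -0.1, 0.6]
grip_width: 0.0305
```

Call:
carry_out:
  translation:
    - [0,0,-4]
    - [0,0,-9]
    - [0,0,-14]
    - [0,0,-18]
    - [0,0,-18]
  turn: [0,0,0,0,0]
  gripper: [0,0,0,0,0]

```text
time_s: 27.38
tool_pos: [0.6807, 0.206, 0.2055]
tool_rot: [179.6, -0.3, 72.1]
force: [0.7, 0.6, -0.6]
grip_width: 0.0305
```

Run:
```python
from h import *
goal(.49,.13,.2,72)
```

```text
shift cm [-13.09 -15.82   0.39] turn 0.002 (alt yaw turn -3.14 ) pos [0.6807 0.206  0.2055] rot [179.63  -0.28  72.1 ] t 27.38 F [ 0.7  0.6 -0.6] w 0.0305 j7 57.0
```

Call:
carry_out:
  translation:
    - [-3,-4,0]
    - [-7,-8,0]
    - [-10,-12,0.4]
    - [-13,-16.5,0.4]
    - [-13,-16.5,0.4]
  turn: [0,0,0,0,0]
  gripper: [0,0,0,0,0]

```text
time_s: 28.0
tool_pos: [0.4771, 0.1311, 0.1947]
tool_rot: [-179.8, 0.1, 72.1]
force: [0.2, -0.2, 0.7]
grip_width: 0.0303
```

Run:
```python
from h import *
goal(.482,.14,.1,72)
snap('wrist','w18')
```

```text
shift cm [1.01 0.23 9.47] turn 0.002 (alt yaw turn -3.14 ) pos [0.4771 0.1311 0.1947] rot [-1.7975e+02  1.1000e-01  7.2120e+01] t 28.0 F [ 0.2 -0.2  0.7] w 0.0303 j7 53.9
```

View pics/w18.png

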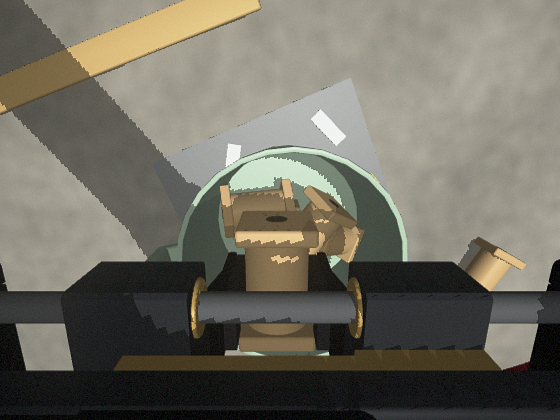

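Call:
carry_out:
  translation:
    - [1,3.4,2]
    - [1,3.4,6]
    - [1,3.4,9.4]
    - [1,3.4,9.4]
  turn: [0,0,0,0]
  gripper: [0,0,0,0]

```text
time_s: 28.55
tool_pos: [0.5169, 0.1315, 0.1004]
tool_rot: [-179.9, 0.2, 72.1]
force: [0.1, 0.0, -0.4]
grip_width: 0.0298
```

Call:
carry_out:
  translation:
    - [0,0,0]
    - [0,0,0]
    - [0,0,0]
    - [0,0,0]
  turn: [0,0,0,0]
  gripper: [0.5,0.55,0.55,0.55]

```text
time_s: 29.05
tool_pos: [0.5172, 0.1316, 0.1032]
tool_rot: [180.0, -0.0, 72.1]
force: [0.3, 0.1, -0.1]
grip_width: 0.0472
```

Call:
carry_out:
  translation:
    - [0,0,-3]
    - [0,0,-8]
    - [0,0,-10]
    - [0,0,-10]
  turn: [0,0,0,0]
  gripper: [0.55,0.55,1,1]

```text
time_s: 29.55
tool_pos: [0.5181, 0.1319, 0.2046]
tool_rot: [179.8, -0.2, 72.1]
force: [0.3, -0.2, -0.2]
grip_width: 0.0607
```

Run:
```python
from h import *
im,c=snap('wrist','w19')
goal(.616,.307,.16,42.5)
```

```text
shift cm [19.72  4.03  4.31] turn 0.517 (alt yaw turn -2.625 ) pos [0.5171 0.1317 0.2029] rot [ 1.7996e+02 -5.0000e-02  7.2120e+01] t 29.6 F [-0.8  0.6 -0.8] w 0.0646 j7 56.1
```

View pics/w19.png

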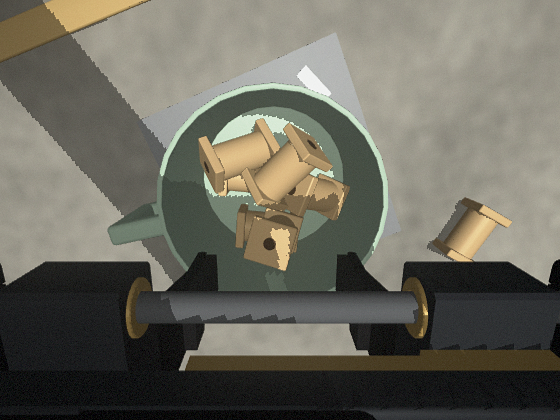

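Call:
carry_out:
  translation:
    - [5,1,0]
    - [10,2,0]
    - [15,3,1]
    - [19.7,4,3]
    - [19.7,4,4.3]
  turn: [0.13,0.26,0.4,0.517,0.517]
  gripper: [1,1,1,1,1]

```text
time_s: 30.22
tool_pos: [0.6136, 0.3108, 0.1544]
tool_rot: [-179.8, 0.3, 42.8]
force: [0.6, 0.0, -0.5]
grip_width: 0.0867
```

Run:
```python
from h import *
goal(.616,.307,.016,42.5)
im,c=snap('wrist','w20')
crop(im,180,130,200,150,4,"pics/w20c.png")
```

```text
shift cm [-0.02  0.48 13.84] turn 0.005 (alt yaw turn -3.137 ) pos [0.6136 0.3108 0.1544] rot [-179.85    0.28   42.77] t 30.23 F [ 0.6  0.  -0.5] w 0.0867 j7 17.6
```

View pics/w20c.png

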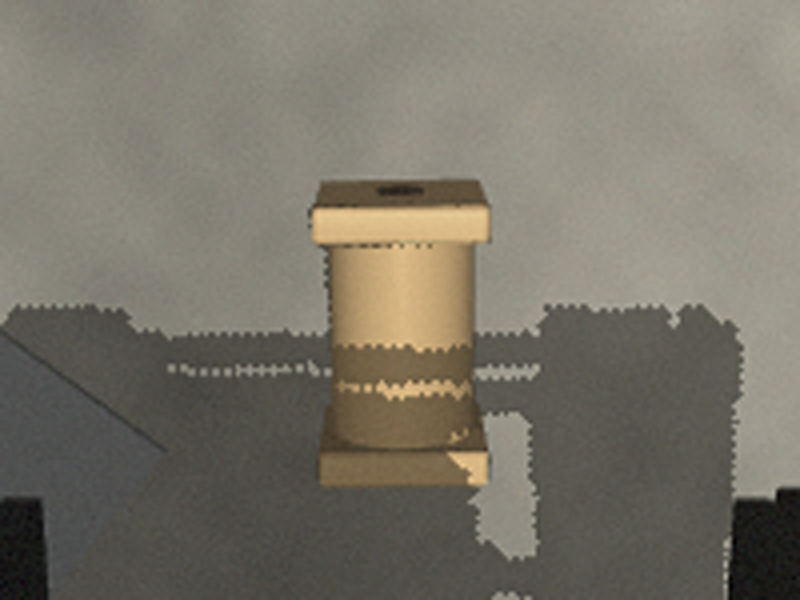

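Call:
carry_out:
  translation:
    - [0,0.2,5]
    - [0,0.2,10]
    - [0,0.2,13]
    - [0,0.2,13.8]
    - [0,0.2,13.8]
  turn: [0,0,0,0,0]
  gripper: [1,1,1,0.5,0.3]

```text
time_s: 30.9
tool_pos: [0.617, 0.3043, 0.022]
tool_rot: [180.0, 0.0, 42.4]
force: [-0.2, -0.4, -0.2]
grip_width: 0.0745
```

Call:
carry_out:
  translation:
    - [0,0,0]
    - [0,0,0]
    - [0,0,0]
    - [0,0,0]
    - [0,0,0]
  turn: [0,0,0,0,0]
  gripper: [0,0,0,0,0]

```text
time_s: 31.52
tool_pos: [0.6171, 0.3055, 0.022]
tool_rot: [180.0, -0.0, 42.5]
force: [-0.5, -0.3, 0.2]
grip_width: 0.0305
```

Call:
carry_out:
  translation:
    - [0,0,-4]
    - [0,0,-9]
    - [0,0,-14]
    - [0,0,-18.5]
    - [0,0,-18.5]
  turn: [0,0,0,0,0]
  gripper: [0,0,0,0,0]

```text
time_s: 32.15
tool_pos: [0.6192, 0.3062, 0.2119]
tool_rot: [179.9, -0.5, 42.5]
force: [0.4, 0.2, -0.3]
grip_width: 0.0302
```

Run:
```python
from h import *
im,c=snap('top','t21');crop(im,150,160,200,150,4,"pics/t21c.png")
goal(.49,.13,.21,42.5)
```

```text
shift cm [-21.29   4.32  -0.19] turn -0.0 (alt yaw turn 3.141 ) pos [0.6179 0.3056 0.2088] rot [179.95  -0.22  42.48] t 32.2 F [ 0.1  0.1 -0.7] w 0.0303 j7 17.6
```

View pics/t21c.png

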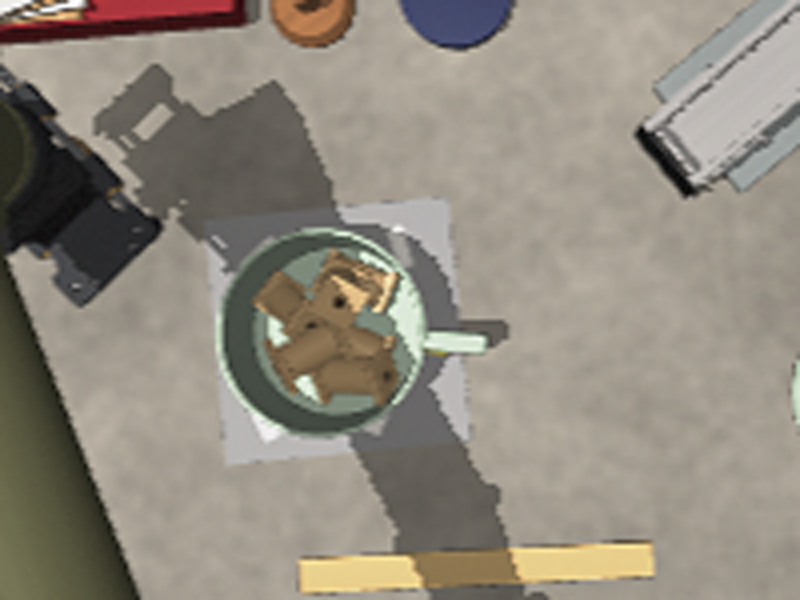

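Call:
carry_out:
  translation:
    - [-5,1,0]
    - [-10,2,0]
    - [-14.5,3,0]
    - [-18.4,3.1,0]
    - [-18.4,3.1,0]
  turn: [0,0,0,0,0]
  gripper: [0,0,0,0,0]

```text
time_s: 32.83
tool_pos: [0.4999, 0.1555, 0.2051]
tool_rot: [-179.9, 0.2, 42.3]
force: [0.7, 0.4, -0.2]
grip_width: 0.0302
```

Run:
```python
from h import *
goal(.503,.158,.1,42.5)
snap('wrist','w21')
```

```text
shift cm [ 0.43  0.04 10.51] turn -0.003 (alt yaw turn 3.138 ) pos [0.4999 0.1555 0.2051] rot [-179.92    0.18   42.32] t 32.83 F [ 0.7  0.4 -0.2] w 0.0302 j7 23.1
```

View pics/w21.png

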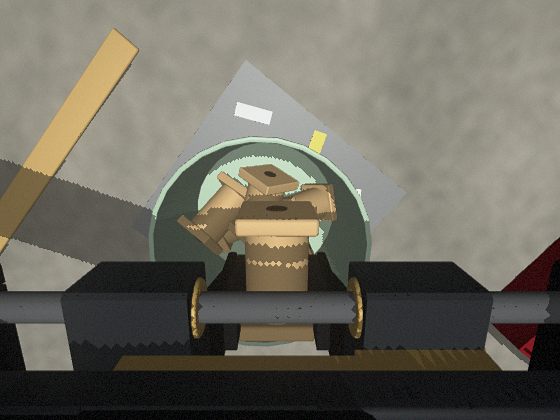

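Call:
carry_out:
  translation:
    - [0.3,0,3]
    - [0.3,0,7]
    - [0.3,0,10.3]
    - [0.3,0,10.3]
  turn: [0,0,0,0]
  gripper: [0,0,0,0]

```text
time_s: 33.38
tool_pos: [0.5031, 0.1632, 0.1016]
tool_rot: [-179.8, 0.1, 42.7]
force: [-1.0, 1.7, 2.6]
grip_width: 0.0305
```

Call:
carry_out:
  translation:
    - [0,0,0]
    - [0,0,0]
    - [0,0,0]
    - [0,0,0]
  turn: [0,0,0,0]
  gripper: [0.5,0.55,0.55,0.55]

```text
time_s: 33.88
tool_pos: [0.5046, 0.1599, 0.1038]
tool_rot: [180.0, -0.0, 42.5]
force: [-0.6, 0.6, 0.6]
grip_width: 0.0472
```

Call:
carry_out:
  translation:
    - [0,0,-3]
    - [0,0,-8]
    - [0,0,-13]
    - [0,0,-13]
  turn: [0,0,0,0]
  gripper: [0.55,0.55,1,1]

```text
time_s: 34.38
tool_pos: [0.507, 0.1608, 0.2385]
tool_rot: [179.8, -0.5, 42.5]
force: [-0.7, -0.1, -0.8]
grip_width: 0.0606
```

Run:
```python
from h import *
im,c=snap('wrist','w22')
goal(.437,-.34,.2,-81)
im,c=snap('top','t22')
```

```text
shift cm [-38.86  32.28   3.45] turn 2.155 (alt yaw turn -0.987 ) pos [0.5056 0.1604 0.2358] rot [179.92  -0.25  42.47] t 34.42 F [-0.2  0.3 -0.5] w 0.0646 j7 22.9
```

View pics/w22.png

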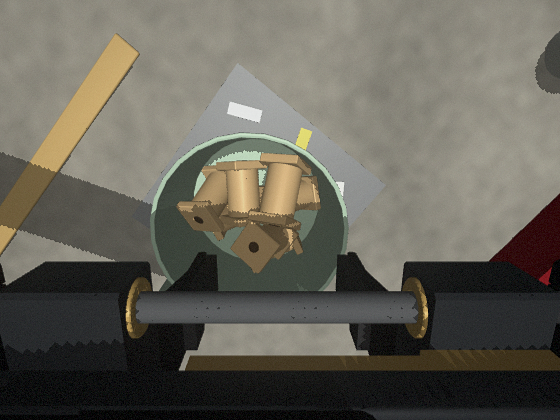

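View pics/t22.png

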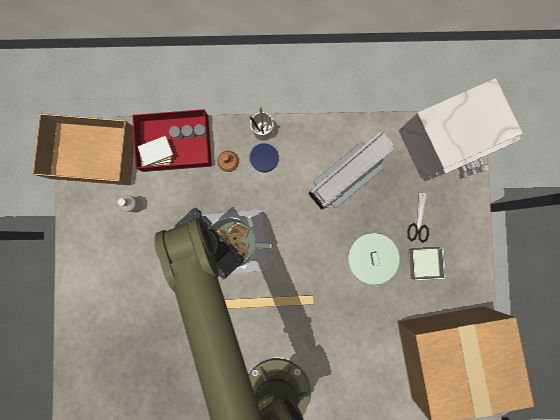

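Run:
```python
from h import *
import pickle
c=pickle.load(open("pics/w22.pkl","rb")); print("C",-c["R"].T@c["t"])
im=cv2.imread("pics/w22.png")[:,:,::-1]; crop(im,140,120,230,180,3.4,"pics/w22c.png")
```

```text
C [0.4541753  0.21581801 0.39251163]
```

View pics/w22c.png

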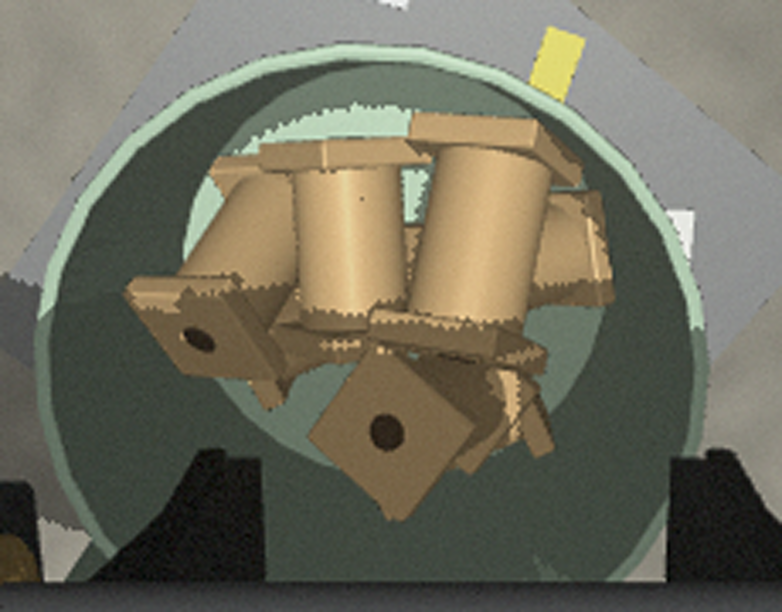

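Run:
```python
from h import *
import pickle
c=pickle.load(open("pics/w22.pkl","rb"))
def dep(u,v,d):
    R,t=c["R"],c["t"]; X=R.T@(np.array([(u-c["cx"])/c["fx"]*d,(v-c["cy"])/c["fy"]*d,d])-t); return X.round(3)
f=lambda x,y:(140+x/3.4,120+y/3.4)
print("square",dep(*f(390,432),.358),dep(*f(390,432),.34))
# cores: width px
for n,p,w,s in [("R core",(488,230),112,31),("L core",(350,250),106,31),("far core",(240,240),100,31),("R flange top",(470,130),145,36),("R lower flange",(455,335),165,36)]:
    print(n,dep(*f(*p),c["fx"]*s/(w/3.4)/1000))
```

```text
square [0.526 0.108 0.057] [0.522 0.114 0.073]
R core [0.503 0.176 0.072]
L core [0.48  0.142 0.055]
far core [0.454 0.117 0.033]
R flange top [0.479 0.195 0.098]
R lower flange [0.502 0.163 0.146]
```

Call:
carry_out:
  translation:
    - [-5,3.5,0]
    - [-9,7.5,0]
    - [-13,11,0]
    - [-17,14,0]
    - [-21,17,0]
  turn: [0.18,0.36,0.54,0.72,0.9]
  gripper: [1,1,1,1,1]

```text
time_s: 35.1
tool_pos: [0.4628, -0.1085, 0.2319]
tool_rot: [180.0, 0.2, -9.4]
force: [0.5, 0.6, 0.6]
grip_width: 0.0876
```

Run:
```python
from h import *
goal(.437,-.34,.2,-81)
```

```text
shift cm [ 1.25 23.26  3.19] turn 1.249 (alt yaw turn -1.892 ) pos [ 0.4628 -0.1085  0.2319] rot [ 1.7998e+02  1.5000e-01 -9.4200e+00] t 35.1 F [0.5 0.6 0.6] w 0.0876 j7 -1.3
```

Call:
carry_out:
  translation:
    - [0.2,5,0]
    - [0.5,10,0]
    - [0.8,15,1]
    - [1,20,2]
    - [1.2,23.2,3.2]
  turn: [0.18,0.36,0.54,0.72,0.9]
  gripper: [1,1,1,1,1]

```text
time_s: 35.72
tool_pos: [0.4376, -0.3403, 0.1998]
tool_rot: [179.9, 0.1, -61.2]
force: [0.8, 0.5, 0.0]
grip_width: 0.0868
```

Run:
```python
from h import *
im,c=snap('wrist','w23'); 
im,c=snap('top','t23'); crop(im,190,190,100,90,8,"pics/t23c.png")
im,c=snap('scene','s23'); crop(im,260,150,100,90,8,"pics/s23c.png")
goal(.437,-.34,.2,-81)
```

```text
shift cm [ 0.07  0.07 -0.07] turn 0.352 (alt yaw turn -2.79 ) pos [ 0.4373 -0.339   0.1993] rot [ 1.7979e+02  1.6000e-01 -6.0840e+01] t 35.88 F [0.3 0.9 0.2] w 0.0873 j7 -19.7
```

View pics/t23c.png

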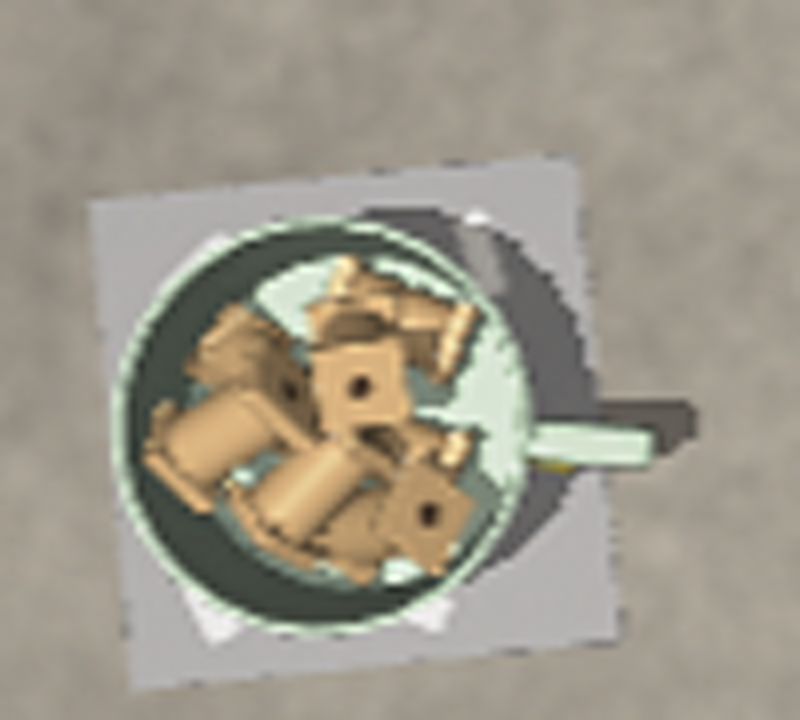

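View pics/s23c.png

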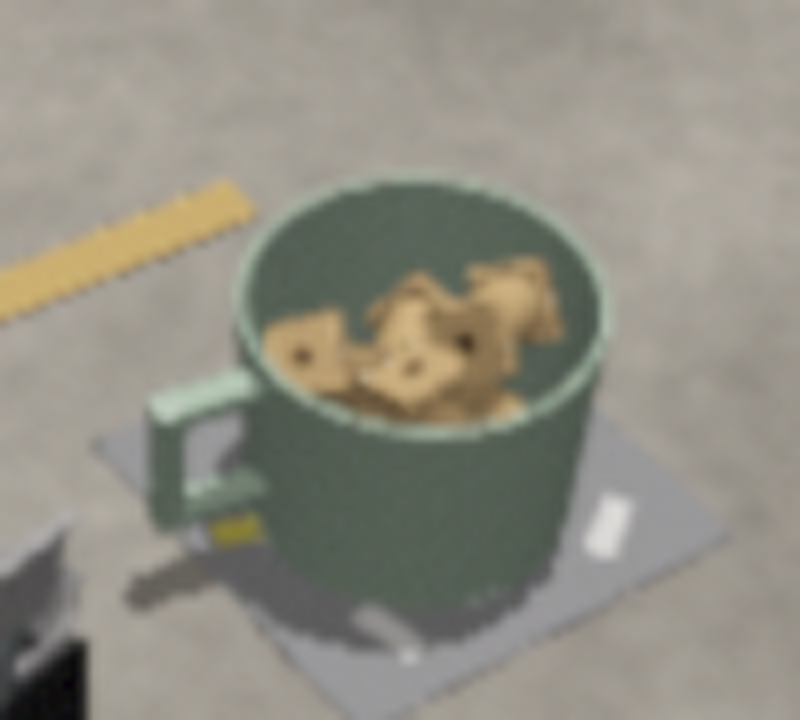

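View pics/w23.png

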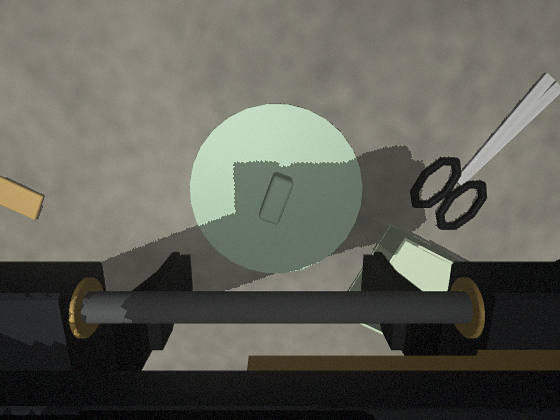

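Run:
```python
from h import *
import pickle
c=pickle.load(open("pics/w22.pkl","rb")); ct=get_calibration("top"); cs=get_calibration("scene")
def P(c): 
    K=np.array([[c["fx"],0,c["cx"]],[0,c["fy"],c["cy"]],[0,0,1]]); return K@np.hstack([c["R"],np.reshape(c["t"],(3,1))])
f=lambda x,y:np.array([140+x/3.4,120+y/3.4]); g=lambda x,y:np.array([190+x/8,190+y/8]); s=lambda x,y:np.array([260+x/8,150+y/8])
def tri(ca,a,cb,b):
    X=cv2.triangulatePoints(P(ca),P(cb),a.astype(float),b.astype(float)); X=(X[:3]/X[3]).ravel(); return X.round(3),np.round(proj(0,X,ca)-a,1),np.round(proj(0,X,cb)-b,1)
print("square",tri(c,f(388,432),ct,g(360,386)))
print("upper fl",tri(c,f(413,118),ct,g(205,508)),tri(c,f(580,182),ct,g(150,450)))
print("lower fl",tri(c,f(370,315),ct,g(320,450)),tri(c,f(545,355),ct,g(245,388)))
for b in [(412,368),(465,342)]: print("sq top-scene",tri(ct,g(360,386),cs,s(*b)))
print("rightmost sq",tri(ct,g(428,514),cs,s(303,355)))
# scene: top of left reel corner pixel (545,260) heights if at y
X=ray("scene",*s(540,258),.1);print(X)
```

```text
square (array([0.516, 0.12 , 0.096]), array([-0.8, -0.2]), array([-0.1, -0.2]))
upper fl (array([0.468, 0.186, 0.076]), array([0.4, 0.2]), array([0. , 0.1])) (array([0.497, 0.201, 0.132]), array([-9. , -0.2]), array([-1.1, -1.2]))
lower fl (array([0.492, 0.138, 0.084]), array([-1.9, -0.7]), array([-0.2, -0.4])) (array([0.52 , 0.165, 0.124]), array([-8.8, -0.6]), array([-1.1, -1.3]))
sq top-scene (array([0.517, 0.122, 0.094]), array([-0.7, -0.4]), array([-0.5,  0. ]))
sq top-scene (array([0.524, 0.132, 0.111]), array([-4.2, -2.6]), array([-3.5,  0.1]))
rightmost sq (array([0.465, 0.099, 0.068]), array([-0.8, -0.5]), array([-0.7,  0. ]))
[0.49260405 0.20806892 0.1       ]
```

Run:
```python
from h import *
import pickle
c=pickle.load(open("pics/w23.pkl","rb"))
im=cv2.imread("pics/w23.png")[:,:,::-1]; crop(im,225,140,110,110,6,"pics/w23c.png")
print(ray("wrist",276,187.5,.013,c))
```

```text
[ 0.44372126 -0.33477021  0.013     ]
```

View pics/w23c.png

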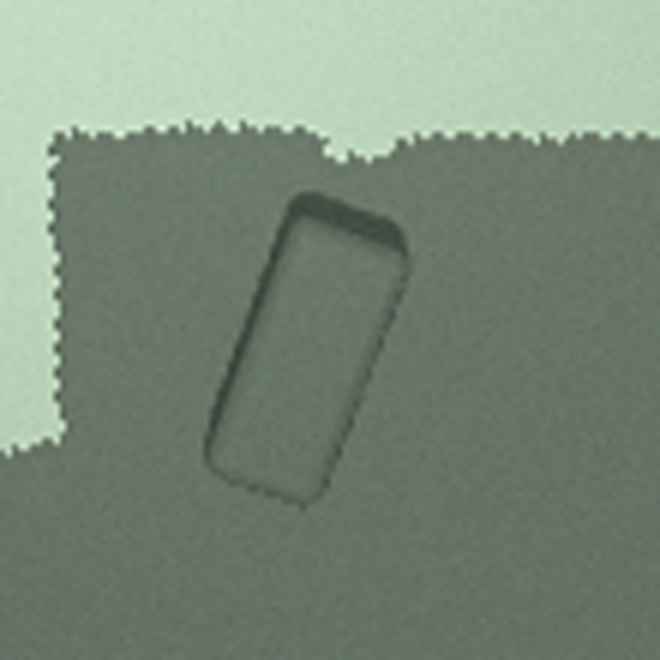

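Run:
```python
from h import *
import pickle
c=pickle.load(open("pics/w23.pkl","rb"))
f=lambda x,y:(225+x/6,140+y/6)
q=ray("wrist",*f(308,357),.043,c); print(q)
for a,b in [((210,465),(300,212)),((318,503),(403,250))]:
    A=ray("wrist",*f(*a),.043,c);B=ray("wrist",*f(*b),.043,c);print(np.degrees(np.arctan2(*(B-A)[1::-1])),np.hypot(*(B-A)[:2]))
goal(.4395,-.338,.034,-81)
```

```text
[ 0.43921843 -0.33770858  0.043     ]
9.274916424738525 0.042022559202564654
11.078137220432197 0.04200622266366107
shift cm [ 0.06 -0.31 16.53] turn 0.352 (alt yaw turn -2.79 ) pos [ 0.4373 -0.339   0.1993] rot [ 1.7979e+02  1.6000e-01 -6.0840e+01] t 35.88 F [0.3 0.9 0.2] w 0.0873 j7 -19.7
```

Call:
carry_out:
  translation:
    - [0,-0.2,4]
    - [0,-0.2,8]
    - [0,-0.2,12]
    - [0,-0.2,12]
  turn: [0.16,0.335,0.335,0.335]
  gripper: [1,1,1,1]

```text
time_s: 36.38
tool_pos: [0.4394, -0.3337, 0.0784]
tool_rot: [179.7, 0.3, -79.7]
force: [-1.4, -0.3, 0.6]
grip_width: 0.0874
```

Run:
```python
from h import *
goal(.4395,-.338,.026,-80)
snap("wrist","w24")
```

```text
shift cm [0.45 0.03 5.24] turn 0.006 (alt yaw turn -3.136 ) pos [ 0.4394 -0.3337  0.0784] rot [179.67   0.3  -79.66] t 36.38 F [-1.4 -0.3  0.6] w 0.0874 j7 -33.1
```

View pics/w24.png

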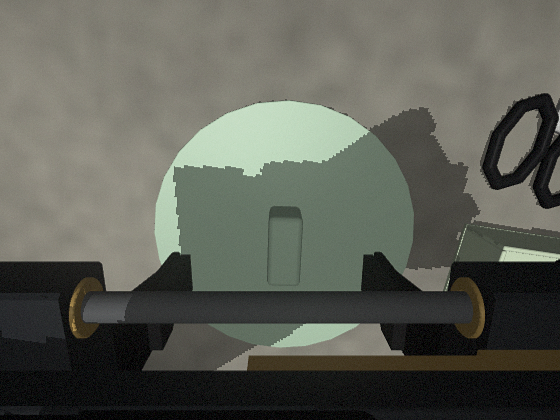

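Call:
carry_out:
  translation:
    - [0.3,0,2]
    - [0.3,0,4]
    - [0.3,0,5.1]
    - [0.3,0,5.1]
    - [0.3,0,5.1]
  turn: [0,0,0,0,0]
  gripper: [1,0.7,0.5,0.5,0.4]
  squeeze: 30

```text
time_s: 37.05
tool_pos: [0.4421, -0.3403, 0.031]
tool_rot: [-180.0, -0.0, -79.9]
force: [-0.3, 0.4, -0.3]
grip_width: 0.0548
```

Call:
carry_out:
  translation:
    - [0,0,0]
    - [0,0,0]
    - [0,0,0]
    - [0,0,0]
    - [0,0,0]
  turn: [0,0,0,0,0]
  gripper: [0,0,0,0,0]

```text
time_s: 37.67
tool_pos: [0.442, -0.3398, 0.0308]
tool_rot: [-180.0, 0.0, -79.8]
force: [-0.2, 1.1, 2.0]
grip_width: 0.0199
```

Call:
carry_out:
  translation:
    - [0,0,0]
    - [0,0,0]
  turn: [0,0]
  gripper: [0,0]

```text
time_s: 37.92
tool_pos: [0.442, -0.3398, 0.0308]
tool_rot: [-180.0, 0.0, -79.8]
force: [-0.6, 1.4, 4.0]
grip_width: 0.0197
```

Run:
```python
from h import *
goal(.4395,-.338,.026,-80)
snap("wrist","w25")
```

```text
shift cm [-0.22  0.22  0.48] turn 0.003 (alt yaw turn -3.139 ) pos [ 0.442  -0.3398  0.0308] rot [-1.7998e+02  2.0000e-02 -7.9830e+01] t 37.92 F [-0.6  1.4  4. ] w 0.0197 j7 -29.9
```

View pics/w25.png

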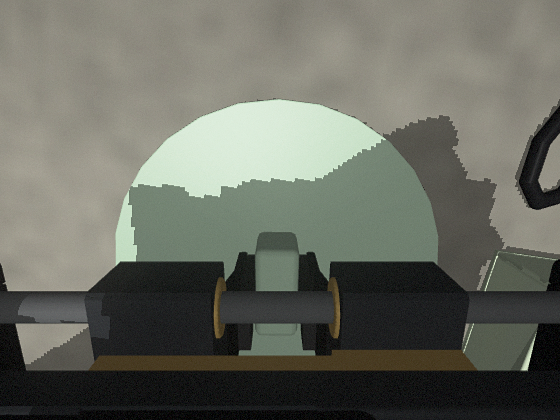

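Call:
carry_out:
  translation:
    - [0,0,-3]
    - [0,0,-7]
    - [0,0,-12]
    - [0,0,-16]
    - [0,0,-18]
  turn: [0,0,0,0,0]
  gripper: [0,0,0,0,0]

```text
time_s: 38.6
tool_pos: [0.4424, -0.341, 0.2127]
tool_rot: [-179.8, -0.1, -79.9]
force: [-0.0, -0.2, -0.9]
grip_width: 0.0197
```

Run:
```python
from h import *
goal(.502,.132,.21,-80)
im,c=snap("top","t26"); crop(im,320,210,110,100,7,"pics/t26c.png")
im,c=snap("scene","s26"); crop(im,120,150,140,120,5,"pics/s26c.png")
goal(.502,.132,.21,-80)
```

```text
shift cm [-45.51 -14.19   0.21] turn 0.002 (alt yaw turn -3.139 ) pos [ 0.4424 -0.341   0.2127] rot [-1.7985e+02 -1.2000e-01 -7.9870e+01] t 38.6 F [-0.  -0.2 -0.9] w 0.0197 j7 -38.3
shift cm [-45.54 -14.16   0.18] turn 0.003 (alt yaw turn -3.139 ) pos [ 0.4429 -0.3412  0.2126] rot [-1.7979e+02 -1.6000e-01 -7.9850e+01] t 38.7 F [ 0.6 -0.4 -0.1] w 0.0199 j7 -38.3
```

View pics/s26c.png

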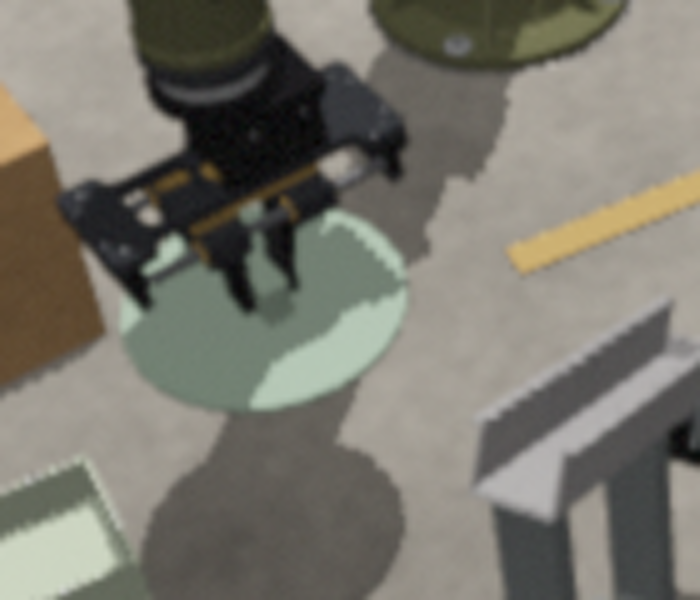

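View pics/t26c.png

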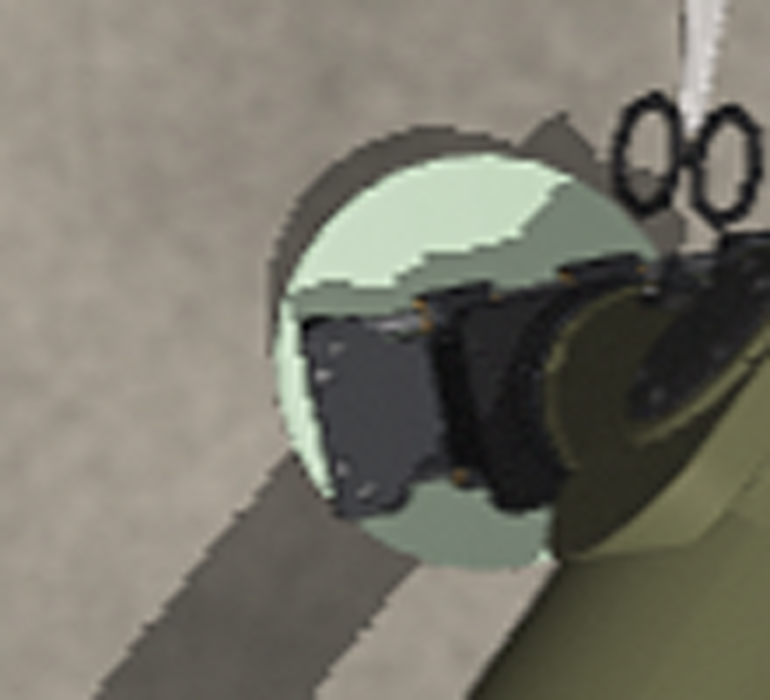

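Run:
```python
from h import *
from scipy.optimize import least_squares
pts=np.array([(274,375),(288,300),(330,233),(400,177),(485,153),(570,178),(660,245),(310,470),(365,528),(420,556),(500,570),(545,562)],float)
W=np.array([ray("top",320+x/7,210+y/7,.194)[:2] for x,y in pts])
r=least_squares(lambda p:np.hypot(*(W-p[:2]).T)-p[2],[.44,-.34,.087]); print(r.x,r.fun.round(4))
r=least_squares(lambda p:np.hypot(*(W-p[:2]).T)-.087,[.44,-.34]); print(r.x)
im=cv2.imread("pics/t23.png")
# tub rim points in t23c 
P=np.array([(113,420),(125,350),(165,275),(240,230),(320,216),(400,232),(470,285),(520,360),(530,420),(520,490),(475,560),(400,612),(330,633),(240,615),(170,565),(130,500)],float)
V=np.array([ray("top",190+x/8,190+y/8,.122)[:2] for x,y in P])
r=least_squares(lambda p:np.hypot(*(V-p[:2]).T)-p[2],[.5,.13,.082]); print("tub",r.x,r.fun.round(4))
```

```text
[ 0.4381249  -0.34441427  0.08668237] [ 0.0028  0.0004 -0.0021 -0.0014  0.0011 -0.0013  0.002   0.0005 -0.0003
 -0.001  -0.0002 -0.0005]
[ 0.43809756 -0.34463993]
tub [0.50239791 0.13276083 0.08110861] [-0.0003  0.0003  0.0027  0.0004 -0.0007 -0.0009 -0.0021  0.0004  0.0008
  0.0014 -0.     -0.0008  0.0009 -0.0002 -0.0008 -0.0012]
```

Call:
carry_out:
  translation:
    - [-3,-1,0]
    - [-8,-2.5,0]
    - [-13,-4.2,0]
    - [-18,-5.8,0]
    - [-23,-7.3,0]
  turn: [0,0,0,0,0]
  gripper: [0,0,0,0,0]

```text
time_s: 39.33
tool_pos: [0.4724, -0.0989, 0.209]
tool_rot: [179.9, 0.0, -79.8]
force: [1.3, 0.7, -0.9]
grip_width: 0.0198
```

Call:
carry_out:
  translation:
    - [-5,-1.6,0]
    - [-10,-3.2,0]
    - [-15,-4.8,0]
    - [-19.5,-6.3,0]
    - [-22.8,-7.3,0]
  turn: [0,0,0,0,0]
  gripper: [0,0,0,0,0]

```text
time_s: 39.95
tool_pos: [0.5039, 0.1388, 0.2085]
tool_rot: [179.9, -0.0, -79.7]
force: [0.4, -0.7, -1.9]
grip_width: 0.0195
```

Call:
carry_out:
  translation:
    - [0,0,0]
    - [0,0,2]
    - [0,0,3]
    - [0,0,3]
  turn: [0,0,0,0]
  gripper: [0,0,0,0]

```text
time_s: 40.45
tool_pos: [0.5039, 0.1355, 0.1792]
tool_rot: [179.8, -0.0, -79.9]
force: [-0.1, -0.9, -0.7]
grip_width: 0.0195
```

Run:
```python
from h import *
goal(.506,.1345,.18,-80)
im,c=snap("top","t27"); crop(im,180,190,110,100,7,"pics/t27c.png")
im,c=snap("scene","s27"); crop(im,240,110,140,120,5,"pics/s27c.png")
im,c=snap("wrist","w27")
goal(.506,.1345,.18,-80)
```

```text
shift cm [ 0.13 -0.18 -0.08] turn 0.002 (alt yaw turn -3.14 ) pos [0.5039 0.1355 0.1792] rot [ 1.7985e+02 -5.0000e-02 -7.9910e+01] t 40.45 F [-0.1 -0.9 -0.7] w 0.0195 j7 -96.2
shift cm [ 0.19 -0.05  0.11] turn 0.002 (alt yaw turn -3.139 ) pos [0.5052 0.1363 0.1811] rot [-1.7995e+02  1.0000e-02 -7.9870e+01] t 40.6 F [ 1.4 -0.2 -1.4] w 0.0197 j7 -96.2
```

View pics/t27c.png

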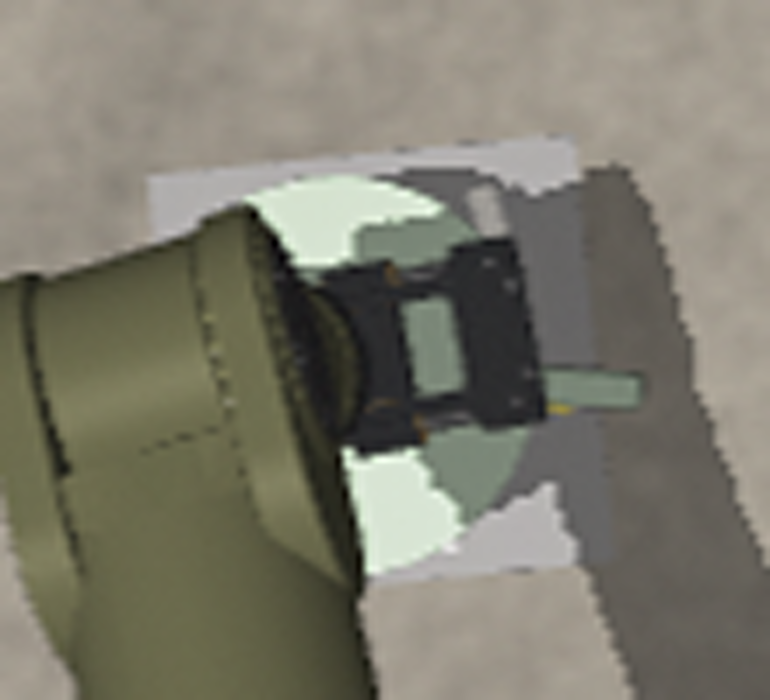

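View pics/s27c.png

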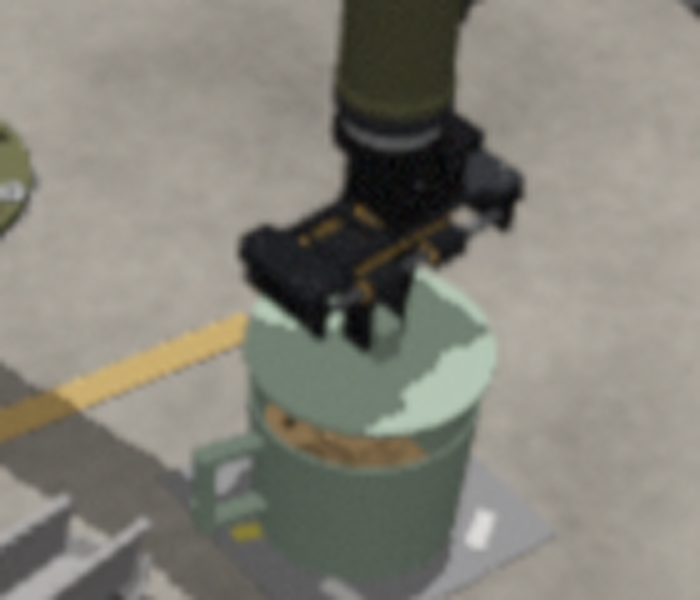

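View pics/w27.png

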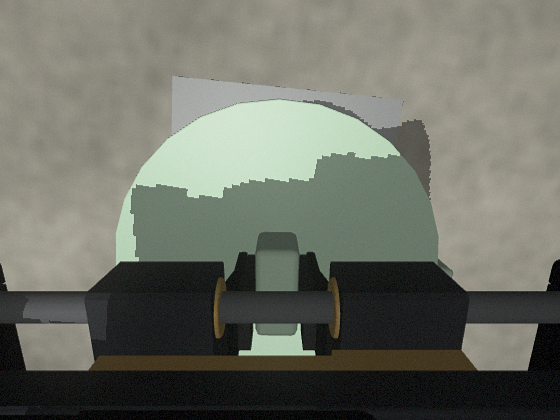

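Run:
```python
from h import *
from scipy.optimize import least_squares
pts=np.array([(248,200),(290,183),(345,174),(400,185),(445,210),(477,236),(527,432),(500,492),(460,538),(410,567),(372,573)],float)
W=np.array([ray("top",180+x/7,190+y/7,.162)[:2] for x,y in pts])
r=least_squares(lambda p:np.hypot(*(W-p[:2]).T)-.087,[.5,.13]); print(r.x,r.fun.round(4))
```

```text
[0.4993329  0.13429563] [-0.0012 -0.0005  0.0012  0.0008 -0.0005 -0.0005 -0.0006 -0.0001  0.0008
  0.0007 -0.0016]
```

Call:
carry_out:
  translation:
    - [0.2,-0.2,0]
    - [0.2,-0.2,1]
    - [0.2,-0.2,2]
    - [0.2,-0.2,2.6]
    - [0.2,-0.2,2.6]
  turn: [0,0,0,0,0]
  gripper: [0,0,0,0,0]

```text
time_s: 41.22
tool_pos: [0.5066, 0.1349, 0.1538]
tool_rot: [179.9, -0.0, -79.8]
force: [0.4, -0.3, -1.5]
grip_width: 0.0198
```

Call:
carry_out:
  translation:
    - [0,0,0.3]
    - [0,0,0.6]
    - [0,0,0.8]
    - [0,0,0.8]
  turn: [0,0,0,0]
  gripper: [0,0,0,0]
  squeeze: 20

```text
time_s: 41.72
tool_pos: [0.5079, 0.1349, 0.1479]
tool_rot: [-179.9, 0.0, -79.9]
force: [-1.4, -1.1, 5.8]
grip_width: 0.0198
```

Run:
```python
from h import *
goal(.506,.1345,.1448,-80)
im,c=snap("scene","s28"); crop(im,240,130,140,110,5,"pics/s28c.png")
goal(.506,.1345,.1448,-80)
```

```text
shift cm [0.01 0.19 0.31] turn 0.002 (alt yaw turn -3.139 ) pos [0.5079 0.1349 0.1479] rot [-1.799e+02  3.000e-02 -7.987e+01] t 41.73 F [-1.4 -1.1  5.8] w 0.0198 j7 -95.2
shift cm [0.01 0.19 0.3 ] turn 0.002 (alt yaw turn -3.139 ) pos [0.5078 0.1349 0.1479] rot [-1.799e+02  3.000e-02 -7.988e+01] t 41.77 F [-0.6 -1.2  4.5] w 0.0199 j7 -95.2
```

View pics/s28c.png

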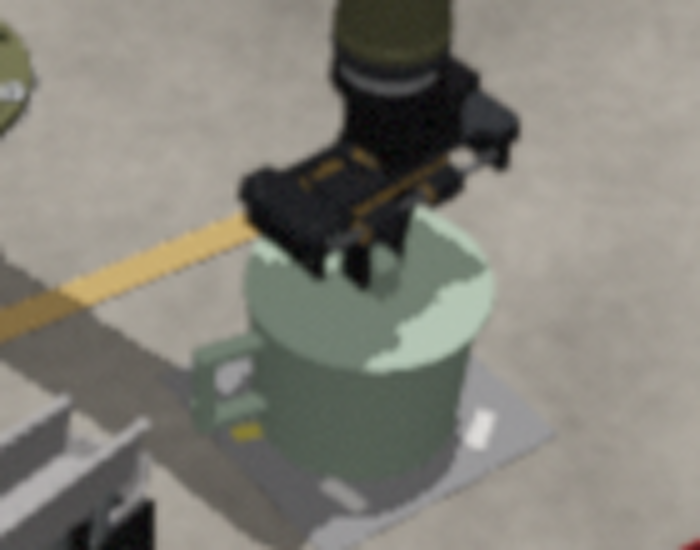

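Call:
carry_out:
  translation:
    - [0,0,0.1]
    - [0,0,0.2]
    - [0,0,0.2]
  turn: [0,0,0]
  gripper: [0,0,0]

```text
time_s: 42.15
tool_pos: [0.5078, 0.1349, 0.1472]
tool_rot: [-179.9, 0.1, -79.9]
force: [-3.7, -2.1, 13.6]
grip_width: 0.0199
```

Run:
```python
from h import *
goal(.506,.1345,.1448,-80)
```

```text
shift cm [0.01 0.19 0.24] turn 0.002 (alt yaw turn -3.14 ) pos [0.5078 0.1349 0.1472] rot [-1.799e+02  6.000e-02 -7.988e+01] t 42.15 F [-3.7 -2.1 13.6] w 0.0199 j7 -95.2
```

Call:
carry_out:
  translation:
    - [0,0,0]
    - [0,0,-0.1]
    - [0,0,-0.1]
    - [0,0,-0.1]
    - [0,0,-0.1]
  turn: [0,0,0,0,0]
  gripper: [0.3,0.5,0.5,0.6,0.6]

```text
time_s: 42.78
tool_pos: [0.507, 0.135, 0.1455]
tool_rot: [180.0, -0.0, -79.8]
force: [0.4, 0.9, 0.9]
grip_width: 0.0505
```

Call:
carry_out:
  translation:
    - [0,0,-4]
    - [0,0,-9]
    - [0,0,-12]
    - [0,0,-12]
  turn: [0,0,0,0]
  gripper: [0.6,0.8,1,1]

```text
time_s: 43.28
tool_pos: [0.5086, 0.1354, 0.2684]
tool_rot: [-179.7, 0.1, -79.8]
force: [-0.1, 0.1, 0.1]
grip_width: 0.0742
```

Run:
```python
from h import *
goal(.506,.1345,.1448,-80)
im,c=snap("scene","s29"); crop(im,250,140,110,90,7,"pics/s29c.png")
im,c=snap("wrist","w29")
```

```text
shift cm [ 0.06  0.33 12.36] turn 0.003 (alt yaw turn -3.139 ) pos [0.5086 0.1354 0.2684] rot [-1.797e+02  8.000e-02 -7.984e+01] t 43.27 F [-0.1  0.1  0.1] w 0.0742 j7 -96.9
```

View pics/s29c.png

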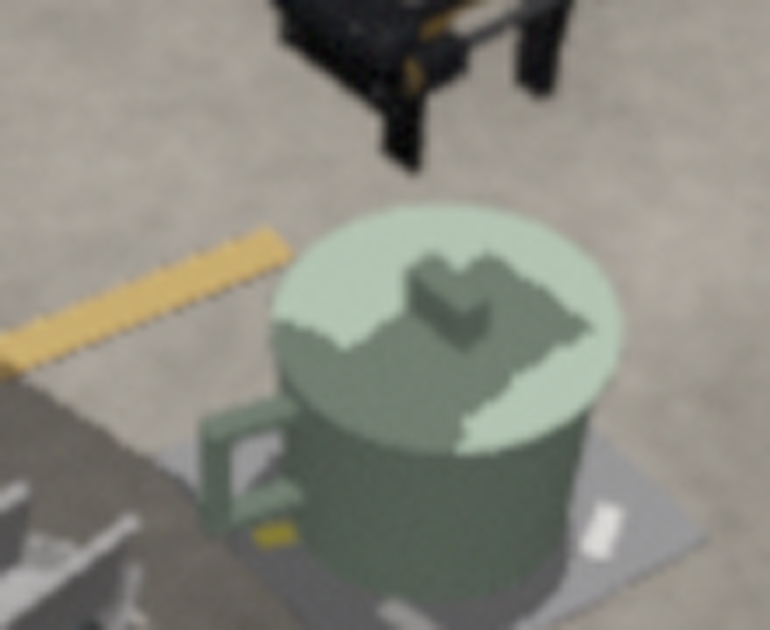

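View pics/w29.png

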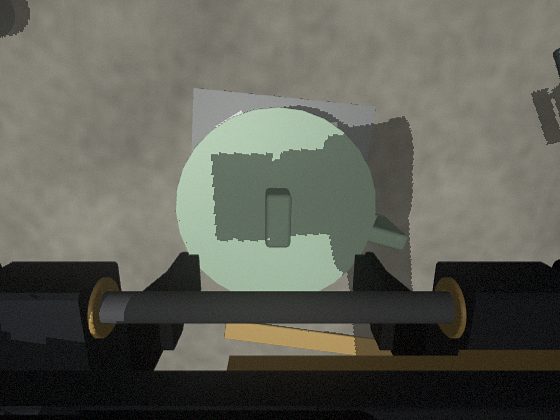

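Call:
carry_out:
  translation:
    - [6,0,0]
    - [12,0,0]
    - [18,0,0]
    - [24,0,0]
    - [28,0,0]
  turn: [0,0,0,0,0]
  gripper: [1,1,1,1,1]

```text
time_s: 44.0
tool_pos: [0.5554, -0.1439, 0.264]
tool_rot: [179.8, -0.0, -80.0]
force: [0.1, 0.2, 0.6]
grip_width: 0.0869
```

```bash
cat > chk.py <<'E'
from h import *
import sys
tag=sys.argv[1]
cs,ct=get_calibration("scene"),get_calibration("top")
S,_=snap("scene","sc"+tag);T,_=snap("top","tc"+tag)
a=np.linspace(0,2*np.pi,120)
def draw(im,c,x0,y0,w,h,s,f,cx,cy,zd):
    b=cv2.resize(im[y0:y0+h,x0:x0+w,::-1],None,fx=s,fy=s,interpolation=cv2.INTER_CUBIC)
    for r,z,col in [(.087,zd,(0,0,255)),(.075,.002,(255,0,0))]:
        p=np.array([proj(0,(cx+r*np.cos(t),cy+r*np.sin(t),z),c) for t in a]); p=((p+.5-[x0,y0])*s-.5)
        cv2.polylines(b,[np.round(p).astype(int)],True,col,1)
    cv2.imwrite(f,b)
cx,cy,zd=map(float,sys.argv[2:5])
draw(S,cs,250,140,110,90,7,"pics/so%s.png"%tag,cx,cy,zd)
draw(T,ct,190,195,100,85,7,"pics/to%s.png"%tag,cx,cy,zd)
E
python3 chk.py 30 .502 .1328 .127
```

```text
(no output)
```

View pics/so30.png

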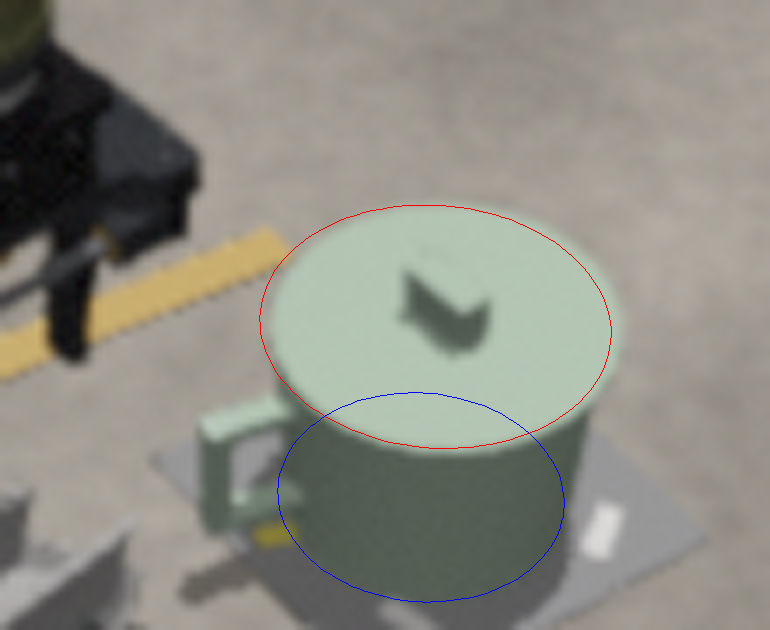

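View pics/to30.png

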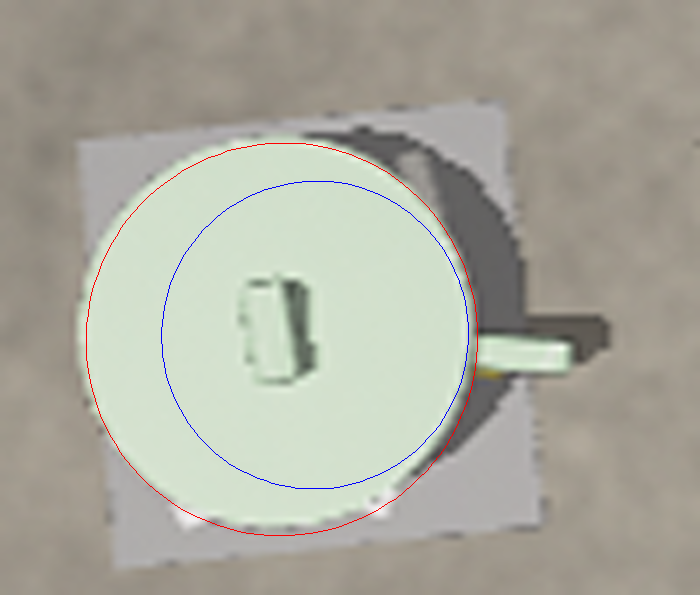

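```bash
cat > fit.py <<'E'
from h import *
import sys
from scipy.optimize import least_squares
tag=sys.argv[1]
obs=[]
for n,(x0,y0,w,h) in [("scene",(250,140,110,90)),("top",(190,195,100,85))]:
    im=cv2.imread("pics/"+n[0]+"c"+tag+".png"); c=get_calibration(n)
    b=cv2.resize(im[y0:y0+h,x0:x0+w],None,fx=6,fy=6,interpolation=cv2.INTER_CUBIC).astype(int)
    hsv=cv2.cvtColor(b.clip(0,255).astype(np.uint8),cv2.COLOR_BGR2HSV)
    m=((hsv[...,2]>(165 if n=="scene" else 185))&(b[...,1]-b[...,2]>6)).astype(np.uint8)
    m=cv2.morphologyEx(m,cv2.MORPH_OPEN,np.ones((25,25),np.uint8))
    k,_=cv2.findContours(m,cv2.RETR_EXTERNAL,cv2.CHAIN_APPROX_NONE); k=max(k,key=cv2.contourArea)
    k=cv2.convexHull(k)[:,0]
    v=cv2.cvtColor(m*120,cv2.COLOR_GRAY2BGR); cv2.polylines(v,[k],True,(0,0,255)); cv2.imwrite("pics/m_%s%s.png"%(n,tag),v)
    k=(k+.5)/6-.5+[x0,y0]; obs.append((n,c,k.astype(float))); print(n,len(k),cv2.fitEllipse(k.astype(np.float32)))
def res(p,which=(0,1)):
    cx,cy,z,tx,ty=p; nrm=np.array([tx,ty,1]); e=[]
    for i in which:
        n,c,k=obs[i]; C=-c["R"].T@c["t"]
        d=np.c_[(k[:,0]-c["cx"])/c["fx"],(k[:,1]-c["cy"])/c["fy"],np.ones(len(k))]@c["R"]
        P0=np.array([cx,cy,z]); s=((P0-C)@nrm)/(d@nrm); X=C+d*s[:,None]
        e.append(np.linalg.norm(X-P0,axis=1)-.087)
    return np.concatenate(e)
for w in [(0,1),(0,)]:
    r=least_squares(lambda p:res(p,w),[.502,.133,.127,0,0],loss="soft_l1",f_scale=.001)
    print(w,"c",r.x[:3].round(4),"tilt deg",np.degrees(r.x[3:]).round(2),"rms mm",1000*np.sqrt(np.mean(res(r.x,w)**2)))
E
python3 fit.py 30
```

```text
scene 55 ((313.355224609375, 186.2951202392578), (35.26261901855469, 50.27014923095703), 91.83755493164062)
top 55 ((228.76507568359375, 241.8779754638672), (55.92781448364258, 56.263893127441406), 56.21310806274414)
(0, 1) c [0.5058 0.1361 0.128 ] tilt deg [-0.47 -2.21] rms mm 0.6073812859264602
(0,) c [0.505  0.1375 0.1267] tilt deg [-0.36 -2.24] rms mm 0.3824777822958386
```

```bash
cp pics/scene0.png pics/scb0.png; cp pics/top0.png pics/tcb0.png; sed -e 's/(250,140,110,90)/(140,210,80,75)/; s/(190,195,100,85)/(335,220,80,80)/; s/\[.502,.133,.127,0,0\]/[.438,-.34,.013,0,0]/' fit.py > fitb.py; python3 fitb.py b0
python3 - <<'E'
from h import *
a=cv2.imread("pics/t23.png");b=cv2.imread("pics/tc30.png");c=cv2.imread("pics/s23.png");d=cv2.imread("pics/sc30.png")
f=lambda i,x,y,w,h:cv2.resize(i[y:y+h,x:x+w],None,fx=4,fy=4,interpolation=2)
cv2.imwrite("pics/cmp.png",np.vstack([np.hstack([f(a,190,195,95,70),f(b,190,195,95,70)]),np.hstack([f(c,260,160,95,75),f(d,260,160,95,75)])]))
E
```

```text
scene 56 ((181.9823455810547, 247.14540100097656), (39.51889419555664, 53.02019119262695), 75.8670654296875)
top 54 ((373.3914794921875, 258.3511047363281), (50.654972076416016, 51.19889450073242), 139.3674774169922)
(0, 1) c [ 0.4393 -0.3376  0.011 ] tilt deg [-0.43 -0.05] rms mm 0.9349963058296497
(0,) c [ 0.4374 -0.3364  0.0084] tilt deg [-0.17  0.27] rms mm 0.283484231962026
```

View pics/cmp.png

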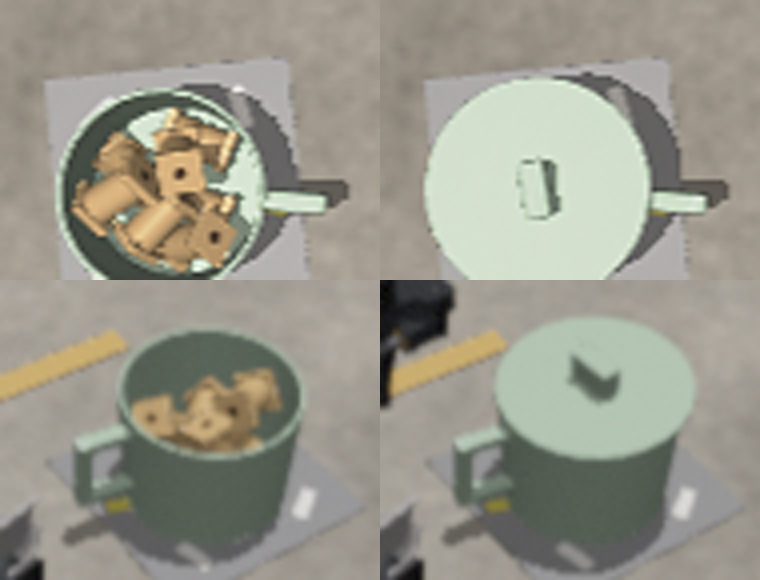

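Run:
```python
from h import *
goal(.5065,.136,.2,-80)
```

```text
shift cm [-2.873e+01  1.000e-02  6.310e+00] turn -0.006 (alt yaw turn 3.135 ) pos [ 0.5549 -0.147   0.264 ] rot [ 1.798e+02 -1.700e-01 -8.037e+01] t 44.1 F [ 0.1 -0.5  0.1] w 0.087 j7 -63.5
```

Call:
carry_out:
  translation:
    - [-7,0,0]
    - [-14,0,0]
    - [-21,0,2]
    - [-28.7,0,4]
    - [-28.7,0,6.3]
  turn: [0,0,0,0,0]
  gripper: [1,1,1,1,1]

```text
time_s: 44.72
tool_pos: [0.5045, 0.1463, 0.2018]
tool_rot: [-180.0, 0.1, -79.6]
force: [0.9, 0.2, -0.2]
grip_width: 0.087
```

Call:
carry_out:
  translation:
    - [0,0,0]
    - [0,0,0]
  turn: [0,0]
  gripper: [1,1]

```text
time_s: 44.98
tool_pos: [0.5054, 0.1413, 0.2019]
tool_rot: [179.9, -0.1, -79.8]
force: [-0.4, -0.7, 0.1]
grip_width: 0.0873
```

Run:
```python
from h import *
goal(.5065,.136,.146,-80)
snap("wrist","w31")
```

```text
shift cm [ 0.54 -0.02  5.59] turn 0.003 (alt yaw turn -3.139 ) pos [0.5054 0.1413 0.2019] rot [ 1.7992e+02 -6.0000e-02 -7.9830e+01] t 44.98 F [-0.4 -0.7  0.1] w 0.0873 j7 -96.9
```

View pics/w31.png

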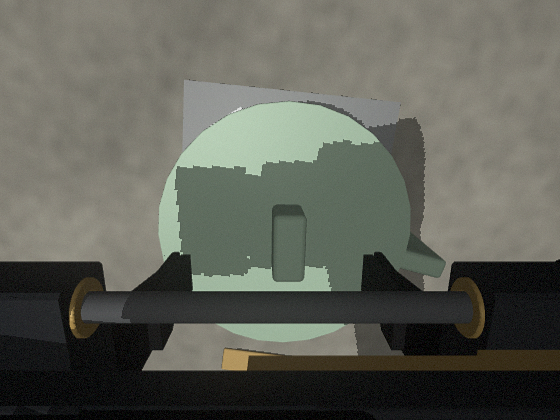

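Call:
carry_out:
  translation:
    - [0.5,0,2]
    - [0.5,0,4]
    - [0.5,0,5.5]
    - [0.5,0,5.5]
    - [0.5,0,5.5]
  turn: [0,0,0,0,0]
  gripper: [1,0.7,0.5,0.4,0.3]
  squeeze: 20

```text
time_s: 45.65
tool_pos: [0.5074, 0.1368, 0.1484]
tool_rot: [-179.9, 0.0, -79.9]
force: [0.4, -0.2, 0.2]
grip_width: 0.0549
```

Call:
carry_out:
  translation:
    - [0,0,0]
    - [0,0,0]
    - [0,0,0]
    - [0,0,0]
    - [0,0,0]
  turn: [0,0,0,0,0]
  gripper: [0,0,0,0,0]

```text
time_s: 46.28
tool_pos: [0.5068, 0.1367, 0.1477]
tool_rot: [-180.0, -0.0, -79.9]
force: [-0.0, -0.5, 1.4]
grip_width: 0.0198
```

Run:
```python
from h import *
goal(.5065,.136,.146,-80)
```

```text
shift cm [0.07 0.04 0.17] turn 0.003 (alt yaw turn -3.139 ) pos [0.5068 0.1367 0.1477] rot [-1.7999e+02 -1.0000e-02 -7.9860e+01] t 46.27 F [-0.  -0.5  1.4] w 0.0198 j7 -95.3
```

Call:
carry_out:
  translation:
    - [0,0,-1]
    - [0,0,-3]
    - [0.2,0.4,-4]
    - [0.2,0.4,-4]
    - [0.2,0.4,-4]
  turn: [0,0,0,0,0]
  gripper: [0,0,0,0,0]
  squeeze: 30

```text
time_s: 46.9
tool_pos: [0.5027, 0.1342, 0.1871]
tool_rot: [180.0, 0.0, -79.8]
force: [0.4, 0.0, -1.0]
grip_width: 0.0199
```

Run:
```python
from h import *
goal(.5025,.1335,.146,-80)
im,c=snap("scene","s32"); crop(im,250,120,110,100,7,"pics/s32c.png")
im,c=snap("top","t32"); crop(im,180,190,110,100,7,"pics/t32c.png")
```

```text
shift cm [0.07 0.03 4.11] turn 0.003 (alt yaw turn -3.139 ) pos [0.5027 0.1342 0.1871] rot [179.96   0.   -79.84] t 46.9 F [ 0.4  0.  -1. ] w 0.0199 j7 -96.1
```

View pics/s32c.png

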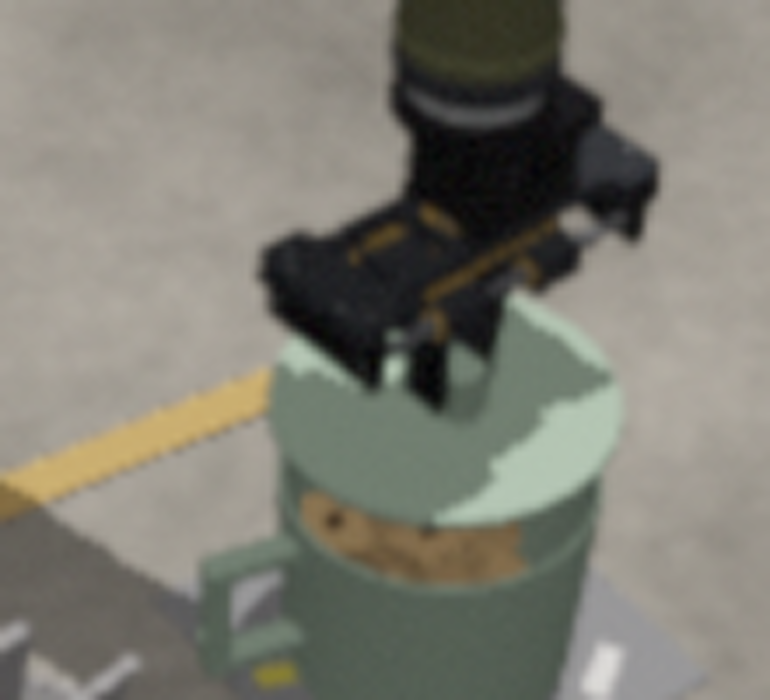

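View pics/t32c.png

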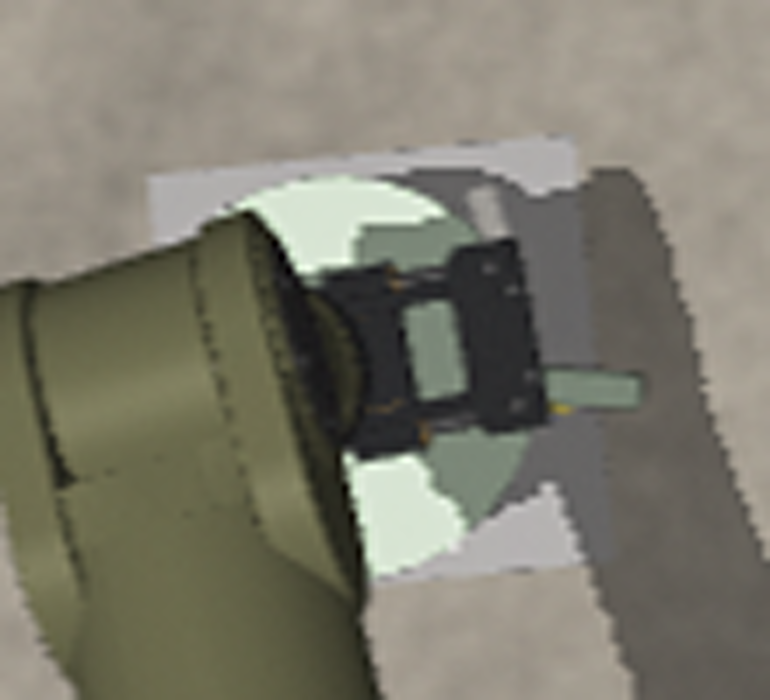

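Call:
carry_out:
  translation:
    - [0,0,1]
    - [0,0,2]
    - [0,0,3]
    - [0,0,3.5]
    - [0,0,3.5]
  turn: [0,0,0,0,0]
  gripper: [0,0,0,0,0]

```text
time_s: 47.62
tool_pos: [0.5029, 0.1342, 0.1521]
tool_rot: [180.0, -0.0, -79.8]
force: [-0.4, -0.5, -0.9]
grip_width: 0.0195
```

Call:
carry_out:
  translation:
    - [0,0,0.2]
    - [0,0,0.4]
    - [0,0,0.4]
  turn: [0,0,0]
  gripper: [0,0,0]

```text
time_s: 48.0
tool_pos: [0.5031, 0.1343, 0.1486]
tool_rot: [-180.0, 0.0, -79.8]
force: [-0.1, 0.1, -0.8]
grip_width: 0.02
```

Call:
carry_out:
  translation:
    - [0,0,0.15]
    - [0,0,0.15]
  turn: [0,0]
  gripper: [0,0]

```text
time_s: 48.25
tool_pos: [0.5036, 0.1344, 0.1475]
tool_rot: [-179.9, 0.0, -79.8]
force: [1.5, 0.5, -0.4]
grip_width: 0.0197
```

Call:
carry_out:
  translation:
    - [0,0,0.1]
    - [0,0,0.2]
    - [0,0,0.2]
  turn: [0,0,0]
  gripper: [0,0,0]

```text
time_s: 48.62
tool_pos: [0.5041, 0.1346, 0.1465]
tool_rot: [-179.9, 0.0, -79.8]
force: [1.2, -0.1, 5.3]
grip_width: 0.0198
```

Call:
carry_out:
  translation:
    - [0,0,0.1]
    - [0,0,0.15]
    - [0,0,0.15]
  turn: [0,0,0]
  gripper: [0,0,0]

```text
time_s: 49.0
tool_pos: [0.5047, 0.1348, 0.1461]
tool_rot: [-179.8, 0.1, -79.9]
force: [-1.0, -0.4, 11.5]
grip_width: 0.0194
```

Call:
carry_out:
  translation:
    - [0,0,-0.2]
    - [0,0,-0.2]
    - [0,0,-0.2]
    - [0,0,-0.2]
    - [0,0,-0.2]
  turn: [0,0,0,0,0]
  gripper: [0,0,0.4,0.5,0.6]

```text
time_s: 49.62
tool_pos: [0.5025, 0.134, 0.1449]
tool_rot: [179.9, -0.0, -79.8]
force: [-0.7, 0.3, -0.3]
grip_width: 0.0418
```

Call:
carry_out:
  translation:
    - [0,0,-4]
    - [0,0,-9]
    - [6,0,-10]
    - [12,0,-10]
    - [18,0,-10]
  turn: [0,0,0,0,0]
  gripper: [0.6,0.8,1,1,1]

```text
time_s: 50.25
tool_pos: [0.5349, -0.0445, 0.2458]
tool_rot: [-180.0, 0.0, -79.8]
force: [0.7, 0.8, 0.8]
grip_width: 0.0824
```

Call:
carry_out:
  translation:
    - [6,0,-1]
    - [8,0,-1]
    - [8,0,-1]
  turn: [0,0,0]
  gripper: [1,1,1]

```text
time_s: 50.62
tool_pos: [0.5485, -0.1237, 0.2553]
tool_rot: [179.9, -0.0, -80.1]
force: [-0.7, -0.3, 1.0]
grip_width: 0.0869
```

```bash
python3 chk.py 33 .502 .1328 .127; python3 fit.py 33
```

```text
scene 67 ((313.481201171875, 186.42063903808594), (34.375633239746094, 50.29399108886719), 93.30729675292969)
top 52 ((228.5770721435547, 242.05160522460938), (55.82698059082031, 56.05913543701172), 38.87144088745117)
(0, 1) c [0.5053 0.1372 0.1265] tilt deg [-0.97 -0.62] rms mm 0.6343478480751402
(0,) c [0.5055 0.1378 0.1264] tilt deg [-0.94 -0.59] rms mm 0.39203140763497524
```

View pics/so33.png

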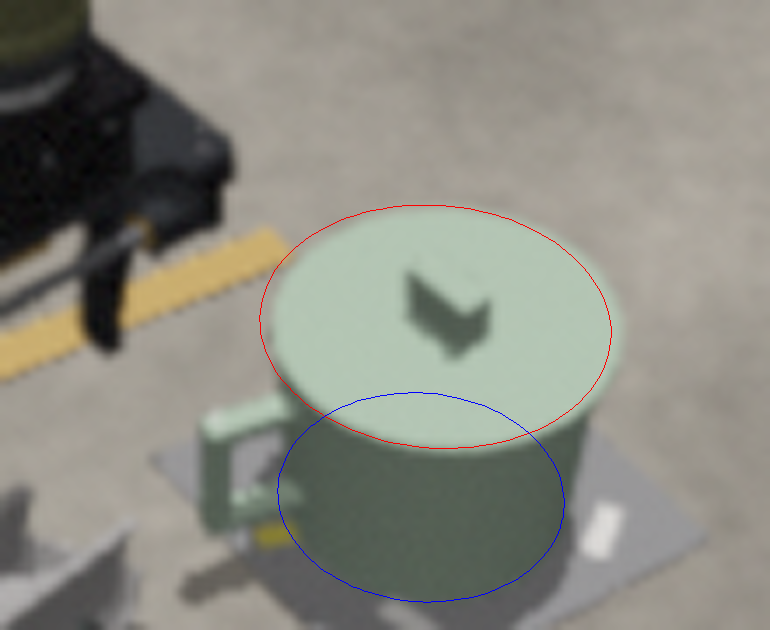

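View pics/to33.png

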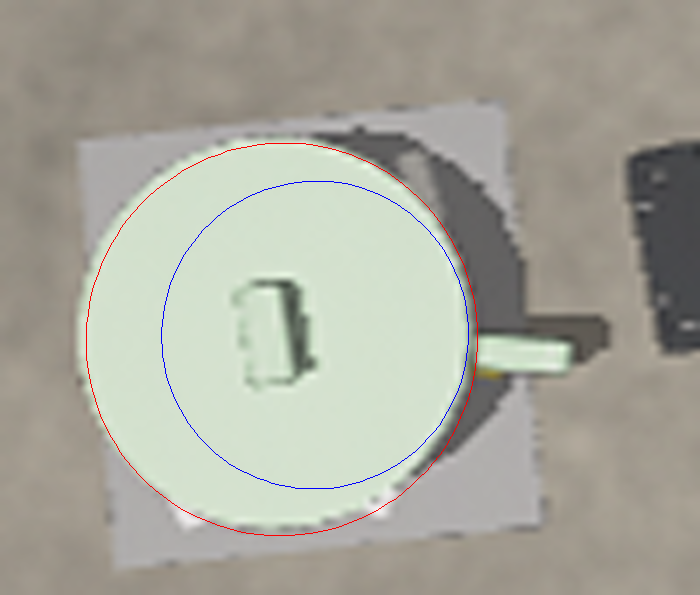

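Run:
```python
from h import *
goal(.504,.065,.165,-80)
```

```text
shift cm [-19.     1.11   9.03] turn 0.004 (alt yaw turn -3.138 ) pos [ 0.5488 -0.1201  0.2551] rot [ 1.7995e+02  7.0000e-02 -7.9770e+01] t 50.73 F [-0.2 -0.3  0.8] w 0.0874 j7 -65.9
```

Call:
carry_out:
  translation:
    - [-5,0.3,0]
    - [-10,0.6,0]
    - [-15,0.9,2]
    - [-19,1.1,5]
    - [-19,1.1,9]
  turn: [0,0,0,0,0]
  gripper: [0,0,0,0,0]

```text
time_s: 51.35
tool_pos: [0.5036, 0.0704, 0.1653]
tool_rot: [-179.9, 0.2, -79.2]
force: [-0.3, -1.2, 0.4]
grip_width: 0.0453
```

Call:
carry_out:
  translation:
    - [0,0,0]
    - [0,0,0]
    - [0,0,0]
    - [0,0,1]
    - [0,0,2.6]
  turn: [0,0,0,0,0]
  gripper: [0,0,0,0,0]

```text
time_s: 51.98
tool_pos: [0.5053, 0.0634, 0.1396]
tool_rot: [-179.9, 0.0, -79.9]
force: [0.8, 0.1, 0.8]
grip_width: 0.0016
```

Call:
carry_out:
  translation:
    - [0,0,0.1]
    - [0,0,0.2]
    - [0,0,0.2]
  turn: [0,0,0]
  gripper: [0,0,0]

```text
time_s: 52.35
tool_pos: [0.5049, 0.0635, 0.1378]
tool_rot: [-180.0, 0.0, -79.8]
force: [-0.6, 0.1, -0.1]
grip_width: 0.0003
```

Call:
carry_out:
  translation:
    - [0,0,0.1]
    - [0,0,0.2]
    - [0,0,0.2]
  turn: [0,0,0]
  gripper: [0,0,0]

```text
time_s: 52.72
tool_pos: [0.505, 0.0635, 0.1359]
tool_rot: [-180.0, 0.0, -79.8]
force: [-0.5, 0.0, 1.7]
grip_width: 0.0004
```

Call:
carry_out:
  translation:
    - [0,0,0.05]
    - [0,0,0.1]
    - [0,0,0.1]
  turn: [0,0,0]
  gripper: [0,0,0]

```text
time_s: 53.1
tool_pos: [0.505, 0.0635, 0.1358]
tool_rot: [-180.0, 0.0, -79.8]
force: [-3.2, -0.3, 7.2]
grip_width: 0.0006
```

Call:
carry_out:
  translation:
    - [0,0,0.05]
    - [0,0,0.1]
    - [0,0,0.1]
  turn: [0,0,0]
  gripper: [0,0,0]

```text
time_s: 53.48
tool_pos: [0.5051, 0.0635, 0.1357]
tool_rot: [-179.9, 0.1, -79.8]
force: [-3.9, -0.8, 12.0]
grip_width: 0.0003
```

Call:
carry_out:
  translation:
    - [0,0,-2.5]
    - [0,0,-5]
    - [-6,1.2,-5]
    - [-12,2.4,-5]
    - [-14,2.5,-5]
  turn: [0,0,0,0,0]
  gripper: [0,0,0,0,0]

```text
time_s: 54.1
tool_pos: [0.4532, 0.2008, 0.1834]
tool_rot: [180.0, 0.1, -79.5]
force: [0.0, -1.0, -0.0]
grip_width: 0.0005
```

Call:
carry_out:
  translation:
    - [0,0,0]
    - [0,0,2]
    - [0,0,4]
    - [0,0,4.2]
    - [0,0,4.2]
  turn: [0,0,0,0,0]
  gripper: [0,0,0,0,0]

```text
time_s: 54.72
tool_pos: [0.4562, 0.1956, 0.1421]
tool_rot: [-180.0, -0.0, -80.0]
force: [0.0, -0.4, -0.5]
grip_width: 0.0006
```

Call:
carry_out:
  translation:
    - [0,0,0.1]
    - [0,0,0.2]
    - [0,0,0.2]
  turn: [0,0,0]
  gripper: [0,0,0]

```text
time_s: 55.1
tool_pos: [0.4555, 0.1969, 0.1399]
tool_rot: [-180.0, 0.0, -79.8]
force: [-0.6, -0.4, 0.1]
grip_width: 0.0006
```

Call:
carry_out:
  translation:
    - [0,0,0.1]
    - [0,0,0.2]
    - [0,0,0.2]
  turn: [0,0,0]
  gripper: [0,0,0]

```text
time_s: 55.48
tool_pos: [0.4553, 0.1969, 0.1376]
tool_rot: [180.0, 0.0, -79.8]
force: [0.4, -0.4, 0.0]
grip_width: 0.0003
```

Call:
carry_out:
  translation:
    - [0,0,0.1]
    - [0,0,0.2]
    - [0,0,0.2]
  turn: [0,0,0]
  gripper: [0,0,0]

```text
time_s: 55.85
tool_pos: [0.4554, 0.197, 0.1359]
tool_rot: [-180.0, 0.0, -79.8]
force: [-1.2, 0.8, 1.5]
grip_width: 0.0007
```

Call:
carry_out:
  translation:
    - [0,0,0.05]
    - [0,0,0.1]
    - [0,0,0.1]
  turn: [0,0,0]
  gripper: [0,0,0]

```text
time_s: 56.22
tool_pos: [0.4555, 0.1971, 0.1356]
tool_rot: [-180.0, 0.0, -79.8]
force: [-2.2, -1.0, 7.3]
grip_width: 0.0008
```

Call:
carry_out:
  translation:
    - [0,0,-2.5]
    - [0,0,-5]
    - [2.5,-5,-5]
    - [5,-10,-5]
    - [5,-10.3,-5]
  turn: [0,0,0,0,0]
  gripper: [0,0,0,0,0]

```text
time_s: 56.85
tool_pos: [0.5684, 0.1625, 0.1836]
tool_rot: [-180.0, -0.2, -80.1]
force: [-0.5, -1.0, -0.1]
grip_width: 0.0006
```

Call:
carry_out:
  translation:
    - [0,0,0]
    - [0,0,2]
    - [0,0,4]
    - [0,0,4.4]
    - [0,0,4.6]
  turn: [0,0,0,0,0]
  gripper: [0,0,0,0,0]

```text
time_s: 57.48
tool_pos: [0.5652, 0.1665, 0.1391]
tool_rot: [-180.0, 0.0, -79.8]
force: [0.6, -0.6, 0.1]
grip_width: 0.0003
```

Call:
carry_out:
  translation:
    - [0,0,0.1]
    - [0,0,0.2]
    - [0,0,0.2]
  turn: [0,0,0]
  gripper: [0,0,0]

```text
time_s: 57.85
tool_pos: [0.5661, 0.166, 0.1373]
tool_rot: [-179.9, 0.0, -79.8]
force: [-0.0, -0.1, 0.6]
grip_width: 0.0003
```

Call:
carry_out:
  translation:
    - [0,0,0.05]
    - [0,0,0.1]
    - [0,0,0.1]
  turn: [0,0,0]
  gripper: [0,0,0]

```text
time_s: 58.22
tool_pos: [0.5662, 0.1661, 0.1362]
tool_rot: [-179.9, 0.0, -79.8]
force: [1.2, 1.0, 3.5]
grip_width: 0.0003
```

Call:
carry_out:
  translation:
    - [0,0,0.05]
    - [0,0,0.1]
    - [0,0,0.1]
  turn: [0,0,0]
  gripper: [0,0,0]

```text
time_s: 58.6
tool_pos: [0.5663, 0.1662, 0.1359]
tool_rot: [-179.9, 0.0, -79.8]
force: [0.8, 1.2, 8.2]
grip_width: 0.0006
```

Call:
carry_out:
  translation:
    - [0,0,-3]
    - [0,0,-8]
    - [6,-2,-10]
    - [12,-2,-10]
    - [18,0,-10]
  turn: [0,0,0,0,0]
  gripper: [0,0,0,0,0]

```text
time_s: 59.22
tool_pos: [0.5975, -0.0119, 0.2338]
tool_rot: [179.9, -0.1, -79.8]
force: [0.7, -1.4, -0.1]
grip_width: 0.0007
```

```bash
python3 chk.py 34 .505 .136 .127; python3 fit.py 34; python3 -c "
from h import *
goal(.5,0,.2,-80)"
```

```text
scene 44 ((318.05767822265625, 188.69468688964844), (30.046680450439453, 44.000919342041016), 71.23729705810547)
top 48 ((227.5579833984375, 242.2063751220703), (53.42691421508789, 56.57786560058594), 177.38113403320312)
(0, 1) c [0.5049 0.1378 0.1262] tilt deg [-0.32 -0.29] rms mm 9.435019046773503
(0,) c [ 0.3738  0.2578 -0.0531] tilt deg [ -7.59 -14.68] rms mm 3.9934098087281615
shift cm [-3.63  9.08  3.44] turn -0.011 (alt yaw turn 3.13 ) pos [ 0.5955 -0.0209  0.2343] rot [179.82  -0.28 -80.64] t 59.33 F [-0.3 -1.2 -0.1] w 0.0001 j7 -76.0
```

View pics/so34.png

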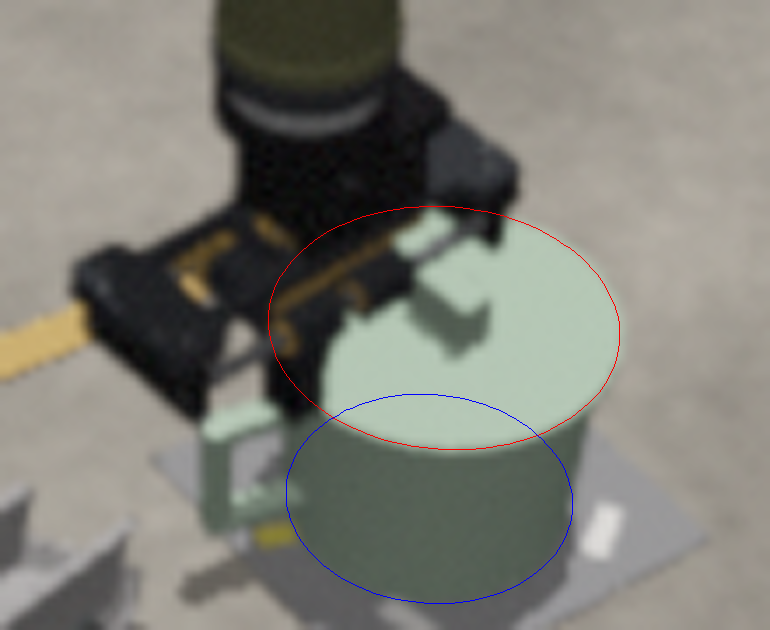

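View pics/tc34.png

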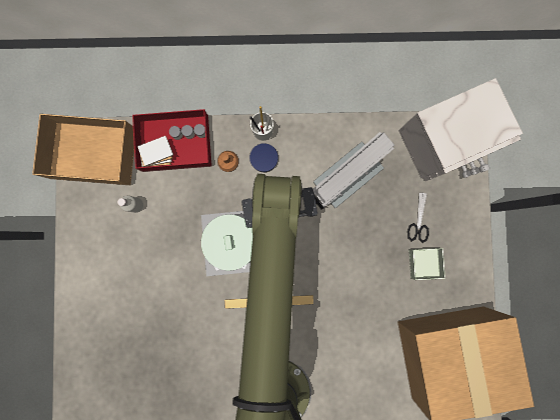

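View pics/sc34.png

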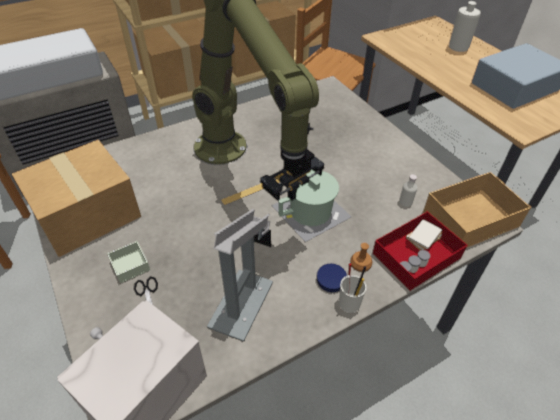

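Call:
carry_out:
  translation:
    - [0,2,-5]
    - [0,7,-8]
    - [4,12,-8]
    - [9,12,-8]
    - [14,12,-8]
  turn: [0,0,0,0,0]
  gripper: [0,0,0,0,0]

```text
time_s: 59.95
tool_pos: [0.503, -0.1697, 0.3144]
tool_rot: [-180.0, 0.1, -79.8]
force: [0.4, 0.3, -0.2]
grip_width: 0.0004
```

Call:
carry_out:
  translation:
    - [4,0,0]
    - [8,0,0]
    - [8,0,0]
  turn: [0,0,0]
  gripper: [0,0,0]

```text
time_s: 60.32
tool_pos: [0.5165, -0.2509, 0.3135]
tool_rot: [179.8, -0.1, -80.2]
force: [-0.8, -0.2, 0.4]
grip_width: 0.0005
```

```bash
python3 chk.py 35 .505 .136 .127; python3 fit.py 35; python3 -c "
from h import *
goal(.5,0,.2,-80)
a=cv2.imread('pics/sc35.png'); b=cv2.imread('pics/tc35.png'); cv2.imwrite('pics/ab35.png',cv2.resize(np.hstack([a,b]),(800,300)))"
```

```text
scene 55 ((313.50665283203125, 186.37709045410156), (34.4656867980957, 50.203426361083984), 93.10836791992188)
top 59 ((228.505126953125, 242.09483337402344), (55.88357162475586, 56.13164138793945), 44.468299865722656)
(0, 1) c [0.505  0.1373 0.1264] tilt deg [-0.91 -0.75] rms mm 0.5816935462604501
(0,) c [0.5042 0.1388 0.1251] tilt deg [-0.85 -0.83] rms mm 0.2984055084682232
shift cm [-24.6   -2.62  11.39] turn 0.002 (alt yaw turn -3.139 ) pos [ 0.5177 -0.2469  0.3136] rot [ 1.7988e+02  8.0000e-02 -7.9870e+01] t 60.42 F [ 0.2  0.9 -0.4] w 0.0003 j7 -51.5
```

View pics/so35.png

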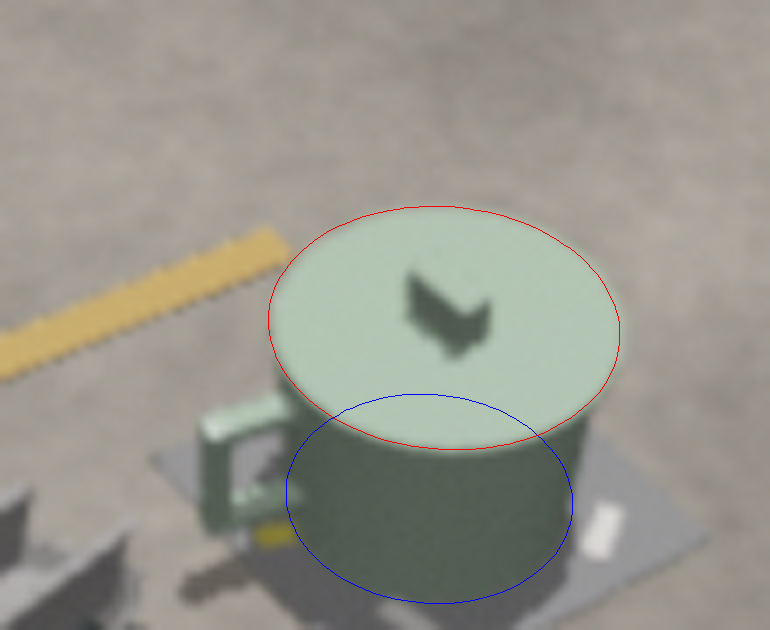

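View pics/tc35.png

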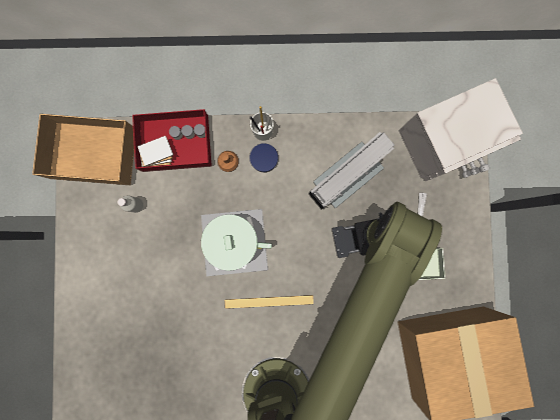

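```bash
python3 -c "
from cell import sign_off
print(sign_off())"
```

```text
the job is handed in; nothing more can be done
None
```

The job is done and handed in at about 60 s of the 210 s allowed. All three chute reels slid into the tub while I held it under the mouth. The tub then went onto the place mat, the four loose reels went in, and the lid is on.

- **Tub:** the top camera put it within about 1 mm of the mat's centre. It had tilted a little in the grip at the dispenser and levelled as I lowered it onto the mat.
- **Lid, first try:** it sat about 2° tilted, so I regripped it, recentred it and pressed it down again.
- **Lid level, disagreement:** pressing the closed fingertips on three points of the lid's disc gave contact heights within about 0.3 mm. That puts the disc's top at about 127.9 mm, against 127 mm for a fully seated lid. The camera fit still reads about 1° of tilt. It did not change when I pressed with 7–12 N, so I take it as camera error.
- **Table:** the last overhead picture shows no reels left on the table and nothing visibly moved; the arm hid part of the scissors and paper box in it. The gripper was clear of everything.

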